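# Load a bearing cover into a hinged measuring fixture and lock the hold-down frame

## Task

Get the rectangular bearing cover ready for measuring: lay it flat in the nest of the open fixture, between the locating pins, setting it down rather than dropping it in. Then swing the hold-down frame fully down over it and turn both turnbuttons square across the frame's edge so that it cannot lift. Leave the other things on the table as they are.

Things in the scene. Friction and masses are not known exactly. Their poses are not given: they have to be found in the camera images.
- cover: workpiece, a loose aluminium bearing cover, 0.3 kg. Rectangular plate 110 (own x) x 90 (own y) x 8 mm, a dark hole near each corner; in its middle a round upright hub, 34 mm diameter, 24 mm high above the plate: grip it there. Origin: centre of the underside, z up. Starts flat on the table on the robot's right, in one of two places (the round flange is in the other). Half a turn is no matter.
- fixture: measuring fixture, screwed down: aluminium base 200 (own x) x 204 (own y, -98 to +106) x 15 mm with a black nest plate on it. Origin: on the table under the nest's centre; x away from the robot, y to its left, turned by up to 0.35 rad. On its -y side two turnbuttons, pivots at (40, -78) and (-40, -78) mm; on its +y side the frame's hinge, along x at y = 80 mm, brackets up to 43 mm high.
- nest (a point): centre of the nest's top face, 20 mm above the table, axes as the fixture's. The cover lies here hub upward, its 110 mm side along x (the hinge direction), between six steel locating pins 8 mm in diameter and 8 mm high with conical tops, which leave it 2 mm of play on every side. The open frame stands 80 mm away on the +y side.
- frame (a joint): opening angle of the black hold-down frame (rad): 0 fully down; starts at 1.72 to 2.0, leaning away from the nest and standing 190 mm high; stop at 2.1. The hinge is stiff (0.38 N m, some 3 N at the free edge): the frame stays where left, so push it over from its outer side, then press it down from above. 142 x 8 mm, window 90 x 70 mm for the cover's hub; when down its top is 39 mm above the table.
- frame_hinge (a point): middle of the hinge axis, at fixture (0, 80, 35) mm. It turns with the frame: x along the hinge, -y from the hinge to the free edge (142 mm away), z the normal of the outer face (the upper one when down), which lies 4 mm out from the axis. At angle q the free edge lies towards -y cos q, +z sin q of the fixture.
- frame_tab (a point): on the outer face of the lifting tab (34 mm along the hinge, 8 mm thick) in the middle of the frame's free edge, 148 mm from the hinge axis; the tab ends at 156 mm. Next to it, at 115 to 142 mm from the hinge, runs the frame's front bar. Axes as frame_hinge.
- button_far (a joint): angle (rad) of the steel turnbutton farther from the robot, upright pivot. 0: arm along the frame's free edge, pointing to the fixture's +x, clear of the frame; positive is anticlockwise from above; 1.571: arm square over the frame (fixture +y). Starts at -0.2 to 0.2, stop at 1.62, stiff (0.04 N m), stays where left. With the frame down the arm passes 2.5 mm above it; turned in early it blocks it.
- button_far_grip (a point): top centre of that button's upright wing grip, on the pivot axis, 72 mm above the table. The grip is 10 mm thick, 32 mm long along the arm and reaches from 47 to 72 mm above the table. Below it the arm: 13 mm wide, 6 mm thick, reaching 42 mm from the pivot, underside at 41.5 mm. This point's x axis points along the arm to its tip.
- button_near (a joint): the same for the turnbutton nearer to the robot, mirrored: at 0 its arm points to the fixture's -x; positive is clockwise from above; at 1.571 the arm lies square over the frame (fixture +y). Starts at -0.2 to 0.2, stop at 1.62, stays where left.
- button_near_grip (a point): top centre of the near button's wing grip, same sizes, 72 mm above the table; this point's -x axis points along the arm to its tip.
- flange: bystander: loose round aluminium flange, 92 mm in diameter and 8 mm thick, with a hub like the cover's; flat on the table, in the other of the two places on the right. Leave it. Origin: centre of the underside.
- setting_ring: bystander: loose steel ring 64 mm in diameter, 22 mm high, beyond the fixture. Origin: centre of the underside.
- ball_stand: bystander: loose reference ball (white, 25 mm) on a stem and steel foot 60 mm in diameter, 98 mm high in all, beyond the fixture. Origin: centre of the underside.
- v_block: bystander: loose steel V-block 50 x 45 x 44 mm, nearer the robot. Origin: centre of the underside.
- brass_stack: bystander: loose stack of brass discs, one piece, 64 mm in diameter, 46 mm high, far right. Origin: centre of the underside.
- driver: bystander: loose screwdriver 170 mm long lying on the right. Origin: under its middle.
- cleaner: bystander: loose white spray bottle 68 mm in diameter with a green trigger head, 188 mm high, to the left. Origin: centre of the underside.
Not all that is in view belongs to the job. What is shaped like the cover but brown is not meant.

How it is judged:
On the way, in this order (a step that is already met when the one before it is completed fails the run):
1. the cover lies flat and squarely in the nest, between the pins, with the frame still open (horizontal distance between cover and nest below 0.0045 m and height (world z) of cover below 0.0225 m and angle between cover's own z axis and vertical below 0.05 rad and angle between the x axis of cover and the x axis of fixture, either way round below 0.1 rad and contact force between the fingers and cover below 0.1 N and value of joint frame above 0.8 rad), for 0.2 s.
2. the frame is fully down over the cover (value of joint frame below 0.025 rad), for 0.1 s.
At the end, for the whole second after the job is handed in: The cover lies still and flat in the nest (within 4.5 mm of its centre, 0.1 rad of square, underside within 2.5 mm of the nest's top); the frame is fully down (within 0.025 rad); both turnbuttons are across the frame's edge (1.27 rad or more; square is 1.571, stop at 1.62) (horizontal distance between cover and nest below 0.0045 m and height (world z) of cover below 0.0225 m and angle between cover's own z axis and vertical below 0.05 rad and angle between the x axis of cover and the x axis of fixture, either way round below 0.1 rad and linear speed of cover below 0.01 m/s and value of joint frame below 0.025 rad and value of joint each of button_far, button_near above 1.27 rad); the robot touches nothing.
It fails at once if the cover was dropped into the nest (let go more than about 10 mm above it) (horizontal distance between cover and nest below 0.06 m and linear speed of cover above 0.45 m/s and contact force between the fingers and cover below 0.1 N).
It fails at once if another thing on the table was moved by more than 30 mm or knocked over (distance of any of flange, setting_ring, ball_stand, v_block, brass_stack, driver, cleaner from where it was at the start of the episode above 0.03 m or angle between any of ball_stand, cleaner's own z axis and vertical above 0.5 rad).
It also fails if it takes over 72 s, if anything falls off the work surface, if the arm or the gripper's body presses on something with over 40 N, if the wrist force passes 120 N, or if a joint passes its speed limit or range.

## Robot

A 7-joint arm with a two-finger parallel gripper is mounted at the origin on the work surface. World frame = base frame: x ahead of the robot, y to its left, z up, the work surface at z = 0. Lengths are in m, angles in rad, forces in N, time in s.
With the tool pointing down it reaches from about 0.4 to 0.9 m from the base axis. Payload 5.5 kg.
Tool frame: the origin (TCP) lies on the centre line of the jaws, within the pads' length; the fingertips stand 8 mm ahead of it and the grasp point (between the pads) lies 11 mm behind it; z points along the fingers, y is the direction in which the jaws open and shut (so a half turn about z gives the same grasp; the last joint's range is limited). The gripper opens to 92 mm and grips with 3 to 60 N. Pads are 19 mm wide; open, the fingers measure 130 mm over their backs; the gripper's body (75 mm by 190 mm) begins 47 mm behind the grasp point.
Start: joints at [-0.853, 0.501, -0.427, 1.55, 0.221, 1.138, -0.21], TCP at [0.285, 0.584, 0.235] pointing down, gripper open.
Joint ranges: [-2.88, 2.88], [-0.31, 2.03], [-1.54, 1.56], [0.2, 2.42], [-1.41, 4.55], [0.19, 2.02], [-2.57, 2.57]. Speed limits (rad/s): [2.57, 2.57, 3.14, 3.14, 3.14, 3.14, 3.14].

## Interface

Orientations are given as a unit quaternion [w, x, y, z].
In Python, from workcell import * gives the robot as it stands. The module is installed in compiled form; this text tells all that it offers.
- The arm moves only by the tool apply_moves, never from a script. Its arguments are lists of equal length, an entry for each row: "offset": the shift along the tool's x, y, z in m, a list of three; "twist": the turn, a rotation vector about the tool's x, y, z in degrees, a list of three; "hand": the closure in counts, from 0 (fully open) to 255 (shut). A call has 1 to 12 rows; each row shifts and turns the pose as measured when the row begins, along the tool's axes as they then stand; what a row does not reach is not made up. A row lasts 1/8 s, in which the tool goes at most 62.5 mm and 10.7 degrees, less where a joint would pass 70% of its speed; a pose out of reach is approached as far as the arm can. A call with a gripper value outside its range is refused whole. The fingers move at their own pace and stop on an object; the grip force is fixed at half the most. Time passes only in rows, so rows that do not move let the fingers close. It gives the time, the measured TCP pose, the force and the opening at its end, in the units of the state.
- get_obs(): the state, without advancing time (a new reading comes with each control period).
- snapshot(name): name is "side" or "top"; returns (picture, depth): 384x512x3 uint8, blue, green, red; 384x512 float32, m along the optical axis (not along the pixel's ray), 0 where there is no reading.
- get_calibration(name): a dict with "fx", "fy", "cx", "cy" (pixels), "k1" (the pictures are not rectified: a ray, as slopes to the right and down, at radius r is drawn at 1 + k1 r^2 times it, then the intrinsics apply), "rvec" (rotation vector, rad) and "tvec" (3), from world to camera coordinates, as OpenCV has them. Camera axes: x right, y down, z forward; pixel columns grow to the right and rows downward; lengths in m; the calibration is good to about 2 mm. A picture is of the moment at which its call begins. get_calibration takes no time and is no camera call.
- close_job(): hands the job in, once; it reports no verdict.
Trained networks look in the newest picture that a camera, given by its name, has taken for a name from the list of things; names that differ only in an ending like _2 or _b are one class to them, and where a whole thing is asked for, a point or a joint stands for the part that bears it (a point fixed in the world has none). Each returns a list of dicts, best first, with "score" (0 to 1); they miss things now and then, are a little off and sometimes report something else, mostly with a low value. They report only what shows in the picture. A call takes as long as a camera call. They do not tell look-alikes from the thing itself.
- masks_of(camera, name): "region" (384x512 bool, what is visible of it).
- landmark_of(camera, name): "xyz" ([x, y, z] in m, in world coordinates, good to about 4 mm: a listed point, or the origin of a listed thing).
The state is a dict: "clock": time; "qpos": joint angles; "joint_vel": joint speeds; "effort": joint torques, N m; "ee_pos": TCP position; "ee_rot": TCP orientation; "contact_force": force on the tool from outside, world axes, zero at the start; "moment": the same for the moment, N m; "opening": finger opening in m.
Only numpy, scipy, OpenCV 4.12 (cv2) and the standard library are available. Lean on these libraries where they do the work, as an engineer would, in place of code of your own. Each camera call takes 0.05 s, during which the arm holds its last target.

## Working session

There is one attempt and no reset: what is moved stays moved. The work goes in short steps, Python scripts to look and compute and a tool call to move; the robot and the scene stay as the last step left them, time stands still between calls to the robot, and variables do not carry over. Pictures are saved under pics/ and viewed, and the job is handed in when it is done.

Besides the shell and the picture viewer there is one more tool, called after "Request:" as a command line: name --argument value ..., lists and objects as JSON in quotes. apply_moves: Moves the arm, as the interface text tells. Its arguments: {"type":"object","properties":{"offset":{"type":"array","items":{"type":"array","items":{"type":"number"}}},"twist":{"type":"array","items":{"type":"array","items":{"type":"number"}}},"hand":{"type":"array","items":{"type":"number"}}},"required":["offset","twist","hand"]}

```bash
mkdir -p pics; ls; python3 - <<'E'
from workcell import *
import cv2, numpy as np
o=get_obs(); print({k:np.round(v,4).tolist() for k,v in o.items()})
for n in("side","top"):
    c=get_calibration(n); print(n,c)
    p,d=snapshot(n); cv2.imwrite(f"pics/{n}0.png",p); np.save(f"pics/{n}0.npy",d)
E
```

```text
pics
{'clock': 0.0, 'qpos': [-0.8528, 0.5018, -0.4268, 1.5514, 0.2208, 1.1383, -0.2103], 'joint_vel': [0.0002, 0.0018, -0.0004, 0.0009, 0.0005, 0.0005, 0.0003], 'effort': [0.0019, -56.6584, -5.815, -27.9125, -0.0685, 0.0304, 0.0002], 'ee_pos': [0.2853, 0.5833, 0.2337], 'ee_rot': [-0.0002, 0.2254, 0.9743, -0.0009], 'contact_force': [-0.0663, -0.4097, 0.8776], 'moment': [0.0083, 0.0438, -0.0057], 'opening': 0.0921}
side {'fx': 481.6188154468272, 'fy': 481.6188154468272, 'cx': 258.0706525318204, 'cy': 192.63418660349177, 'k1': -0.004152765464234734, 'rvec': array([ 2.37265915, -0.56712017,  0.19791792]), 'tvec': array([-0.43751004,  0.22484802,  1.45018764])}
top {'fx': 477.5980233165818, 'fy': 477.5980233165818, 'cx': 261.5330277342958, 'cy': 196.34162334950145, 'k1': 0.03555215275988857, 'rvec': array([ 2.22102369, -2.16651374,  0.0721612 ]), 'tvec': array([-0.04441847,  0.49368722,  1.65728044])}
```

View pics/side0.png

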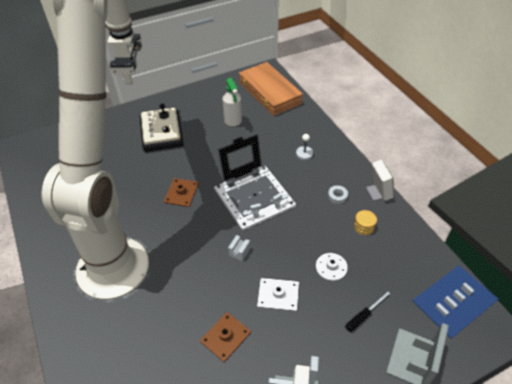

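View pics/top0.png

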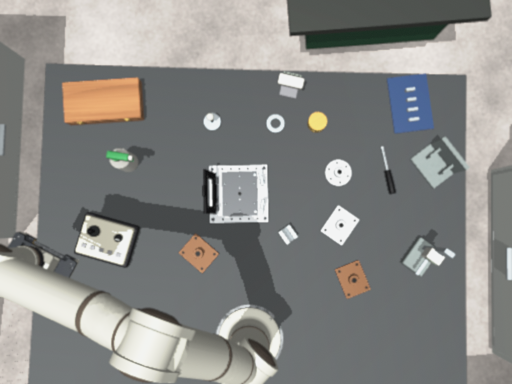

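The top view has world +x upward and +y to the left. These could be taken for the cover:
- White-aluminium square plate at top (340,225), side (279,294)
- Brown plates at top (198,253) and (354,280), which are decoys
- Round flange at top (338,172)

I choose the plate at (340,225). Next I'll measure it and check it in a close crop.

```bash
cat > h.py <<'E'
from workcell import *
import cv2, numpy as np
from scipy.spatial.transform import Rotation as Ro
def cal(n):
    c=get_calibration(n); R=cv2.Rodrigues(np.array(c['rvec'],float))[0]; return c,R,np.array(c['tvec'],float).ravel()
def undist(c,uv):
    uv=np.atleast_2d(uv).astype(float)
    K=np.array([[c['fx'],0,c['cx']],[0,c['fy'],c['cy']],[0,0,1]])
    return cv2.undistortPoints(uv.reshape(-1,1,2),K,np.array([c['k1'],0,0,0.])).reshape(-1,2)
def toworld(n,uv,d):
    c,R,t=cal(n); s=undist(c,uv); P=np.c_[s,np.ones(len(s))]*np.atleast_1d(d)[:,None]
    return (P-t)@R
def atheight(n,uv,z):
    c,R,t=cal(n); s=undist(c,uv); r=np.c_[s,np.ones(len(s))]@R; o=-R.T@t
    k=(z-o[2])/r[:,2]; return o+r*k[:,None]
def topix(n,P):
    c,R,t=cal(n); K=np.array([[c['fx'],0,c['cx']],[0,c['fy'],c['cy']],[0,0,1]])
    return cv2.projectPoints(np.atleast_2d(P).astype(float),np.array(c['rvec'],float),t,K,np.array([c['k1'],0,0,0.]))[0].reshape(-1,2)
def crop(n,p,u,v,w,h,s,name):
    a=p[max(0,v-h):v+h,max(0,u-w):u+w]; cv2.imwrite(f"pics/{name}.png",cv2.resize(a,None,fx=s,fy=s,interpolation=cv2.INTER_CUBIC))
E
python3 - <<'E'
from h import *
names="cover fixture nest frame_hinge frame_tab button_far_grip button_near_grip flange setting_ring ball_stand v_block brass_stack driver cleaner".split()
for n in("top","side"):
    p,d=snapshot(n)
    if n=="top":
        crop(n,p,340,225,35,35,8,"crop_cover"); crop(n,p,238,195,45,40,8,"crop_fix_top")
    else: crop(n,p,255,180,50,50,7,"crop_fix_side")
    for m in names:
        r=landmark_of(n,m); print(n,m,[(round(x['score'],2),np.round(x['xyz'],4).tolist()) for x in r[:3]])
E
```

```text
top cover [(0.79, [0.2163, -0.3526, 0.005]), (0.74, [0.2946, 0.1834, -0.0018]), (0.71, [0.3963, -0.3039, 0.0039])]
top fixture [(0.85, [0.504, 0.0447, -0.0042]), (0.45, [0.7579, -0.2152, -0.0029])]
top nest [(0.65, [0.4984, 0.0497, 0.0178])]
top frame_hinge [(0.93, [0.4969, 0.1337, 0.0373])]
top frame_tab [(0.89, [0.4973, 0.1566, 0.1773])]
top button_far_grip [(0.43, [0.5468, -0.0303, 0.0702]), (0.29, [0.4991, 0.1313, 0.0358])]
top button_near_grip [(0.64, [0.4613, -0.0299, 0.0746])]
top flange [(0.67, [0.5863, -0.2986, -0.0013])]
top setting_ring [(0.7, [0.7493, -0.0707, 0.0019])]
top ball_stand [(0.49, [0.7551, 0.1537, 0.0001])]
top v_block [(0.64, [0.5878, -0.3024, -0.0024]), (0.45, [0.361, -0.1242, -0.0045])]
top brass_stack [(0.85, [0.7575, -0.2167, -0.0006]), (0.22, [0.3611, -0.1233, -0.0024])]
top driver [(0.51, [0.5984, -0.4676, 0.0004])]
top cleaner [(0.72, [0.5981, 0.4442, 0.0007])]
side cover [(0.97, [0.4048, -0.3087, -0.0014]), (0.76, [0.2113, -0.3557, -0.0017]), (0.58, [0.29, 0.1866, -0.0014])]
side fixture [(0.68, [0.5062, 0.0529, 0.0])]
side nest [(0.73, [0.4997, 0.0479, 0.0229])]
side frame_hinge [(0.64, [0.4944, 0.1272, 0.0377]), (0.25, [0.4991, 0.1603, 0.1791])]
side frame_tab [(0.81, [0.4962, 0.1579, 0.1803]), (0.25, [0.5951, -0.467, 0.0022])]
side button_far_grip [(0.63, [0.5454, -0.028, 0.0728])]
side button_near_grip [(0.68, [0.4674, -0.0309, 0.0685]), (0.39, [0.498, 0.1297, 0.0361])]
side flange [(0.92, [0.5882, -0.2975, -0.0004])]
side setting_ring [(0.75, [0.7453, -0.0748, -0.0011]), (0.66, [0.5006, 0.0435, 0.0229])]
side ball_stand [(0.58, [0.5027, 0.0512, 0.0017]), (0.56, [0.7564, 0.1519, -0.0026])]
side v_block [(0.89, [0.3611, -0.1177, 0.0024]), (0.17, [0.4946, 0.1276, 0.0373])]
side brass_stack [(0.85, [0.7591, -0.2229, -0.0032])]
side driver [(0.66, [0.5964, -0.4676, -0.002])]
side cleaner [(0.82, [0.6046, 0.4396, -0.0003])]
```

View pics/crop_cover.png

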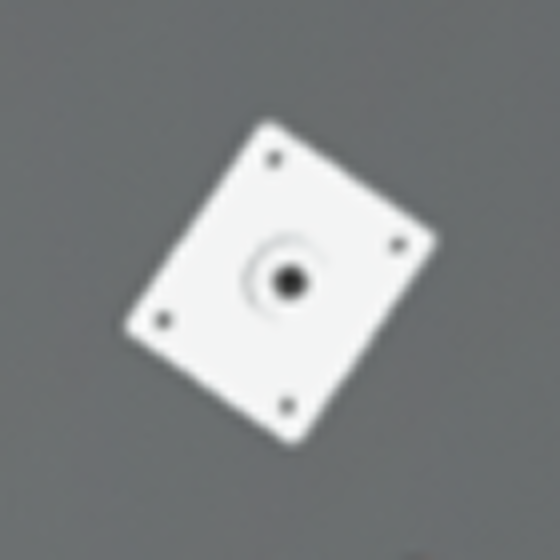

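View pics/crop_fix_top.png

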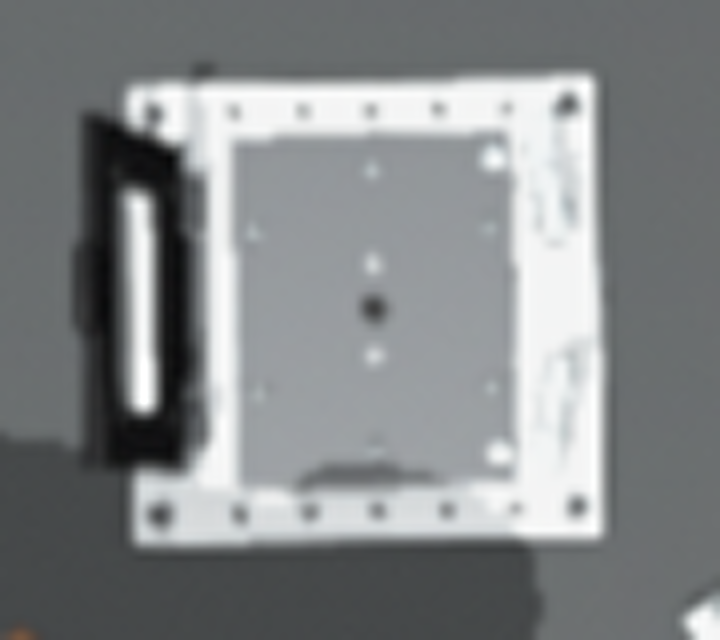

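View pics/crop_fix_side.png

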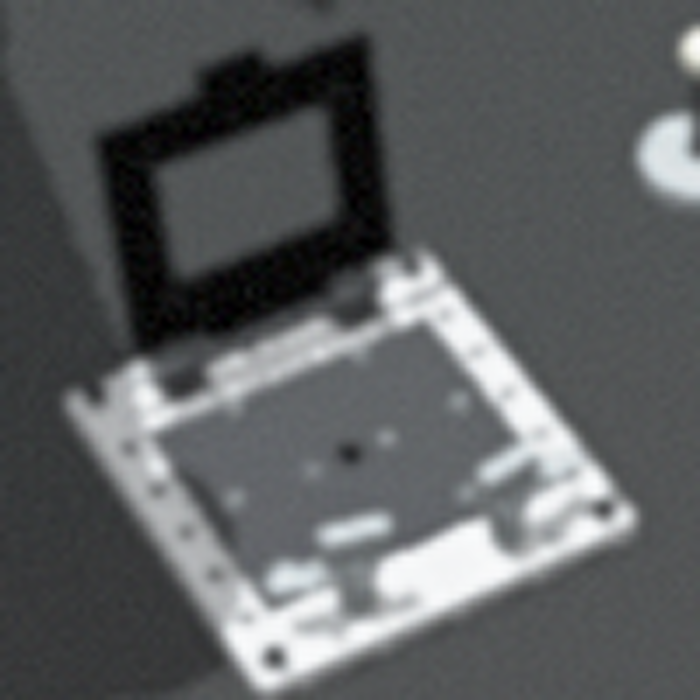

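```bash
cat > fit.py <<'E'
from h import *
from scipy.optimize import least_squares
from scipy.ndimage import map_coordinates
def corners(p,x0,x1,y0,y1,z):
    c,s=np.cos(p[2]),np.sin(p[2]); L=np.array([[x0,y0],[x1,y0],[x1,y1],[x0,y1]])
    return np.c_[p[0]+c*L[:,0]-s*L[:,1],p[1]+s*L[:,0]+c*L[:,1],np.full(4,z)]
def fit(n,img,p,box,z,sides=(0,1,2,3),W=4,iters=8,lo=.1,hi=.9,edge="in"):
    g=cv2.cvtColor(img,cv2.COLOR_BGR2GRAY).astype(float); p=np.array(p,float)
    for it in range(iters):
        cc=corners(p,*box,z); c2=topix(n,cc); cen=c2.mean(0); Q=[];S=[]
        for k in sides:
            a,b=c2[k],c2[(k+1)%4]; 
            nr=np.array([-(b-a)[1],(b-a)[0]]); nr/=np.linalg.norm(nr)
            if nr@((a+b)/2-cen)<0: nr=-nr
            for t in np.linspace(lo,hi,25):
                q=a+(b-a)*t; s=np.arange(-W,W+.01,.1); P=q+s[:,None]*nr
                v=map_coordinates(g,[P[:,1],P[:,0]],order=3); dv=-np.gradient(v)
                dv[dv<0]=0
                i=dv.argmax()
                if dv[i]*10<8 or i in(0,len(s)-1): continue
                w=dv[max(0,i-8):i+9]; Q.append(q+nr*(w@s[max(0,i-8):i+9]/w.sum())); S.append((k,nr,t))
        Q=np.array(Q)
        def res(p):
            c2=topix(n,corners(p,*box,z)); return np.array([nr@(q-(c2[k])) if 0 else np.cross(c2[(k+1)%4]-c2[k],q-c2[k])/np.linalg.norm(c2[(k+1)%4]-c2[k]) for q,(k,nr,t) in zip(Q,S)])
        r=least_squares(res,p,loss='soft_l1',f_scale=.3,x_scale=[.01,.01,.05]); p=r.x
    rr=res(p); per={k:(round(float(np.median([x for x,s in zip(rr,S) if s[0]==k])),2),sum(s[0]==k for s in S)) for k in sides}
    return p,per
E
python3 - <<'E' 2>/dev/null
from fit import *
for n in("top","side"):
    c,R,t=cal(n); print(n,"cam",np.round(-R.T@t,3))
    img=cv2.imread(f"pics/{n}0.png")
    print("cover",fit(n,img,[.40,-.306,.6 if 0 else -.6],(-.055,.055,-.045,.045),.008))
    print("fix",fit(n,img,[.50,.05,0],(-.1,.1,-.098,.106),.015))
    print("fix no hinge side",fit(n,img,[.50,.05,0],(-.1,.1,-.098,.106),.015,sides=(0,1,3)))
# cover bore and nest hole
print(atheight("top",np.array([[(288+.5)/8-.5+305,(282+.5)/8-.5+190]]),.032), atheight("top",np.array([[(374+.5)/8-.5+193,(308+.5)/8-.5+155]]),.02))
print(atheight("side",np.array([[(350+.5)/7-.5+205,(454+.5)/7-.5+130]]),.02))
E
```

```text
top cam [ 0.395 -0.023  1.684]
cover (array([ 0.4019137 , -0.30789563, -0.58305378]), {0: (0.31, 25), 1: (0.31, 25), 2: (0.3, 25), 3: (0.31, 25)})
fix (array([0.50357642, 0.04590352, 0.04889725]), {0: (0.04, 25), 1: (0.12, 25), 2: (0.12, 21), 3: (0.2, 25)})
fix no hinge side (array([0.50359486, 0.04554918, 0.04758185]), {0: (-0.05, 25), 1: (0.14, 25), 3: (0.2, 25)})
side cam [ 0.053 -0.896  1.241]
cover (array([ 0.39912529, -0.30686527, -0.58057004]), {0: (0.37, 25), 1: (0.38, 25), 2: (0.51, 25), 3: (0.33, 25)})
fix (array([0.49997115, 0.04577377, 0.04463947]), {0: (0.01, 25), 1: (0.5, 24), 2: (-0.09, 25), 3: (0.41, 25)})
fix no hinge side (array([0.49997024, 0.04584015, 0.04556978]), {0: (0.02, 25), 1: (0.5, 24), 3: (0.42, 25)})
[[ 0.40198995 -0.30729278  0.032     ]] [[0.50385276 0.04570939 0.02      ]]
[[0.5011502  0.04841933 0.02      ]]
```

Close crop check: the chosen plate is rectangular, light aluminium, with a hole near each corner and a round hub. Its long side runs up-right, yaw about -0.58, and it is not brown. The fits from the two cameras agree within 3 mm. Next I'll plan the reach with a small row planner.

```bash
cat > plan.py <<'E'
from h import *
def pose():
    o=get_obs(); q=o['ee_rot']; R=Ro.from_quat([q[1],q[2],q[3],q[0]]).as_matrix()
    return o,np.array(o['ee_pos']),R
def Rd(psi): c,s=np.cos(psi),np.sin(psi); return np.array([[-s,c,0],[c,s,0],[0,0,-1]]).T.T if 0 else np.column_stack([[-s,c,0],[c,s,0],[0,0,-1]])
def plan(wps):
    """wps: list (pos, psi or None, n)"""
    o,p,R=pose(); psi0=np.arctan2(R[1,1],R[0,1]); off=[];tw=[]
    print("now",np.round(p,4),"psi",round(psi0,4),"tilt",round(np.degrees(np.arccos(-R[2,2])),2),"t",round(o['clock'],2),"op",round(o['opening'],4),"F",np.round(o['contact_force'],1))
    for pos,psi,n in wps:
        pos=np.array(pos,float); 
        psi=psi0 if psi is None else psi
        for k in range(n):
            fr=1/(n-k); tgt=p+(pos-p)*fr; pt=psi0+(psi-psi0)*fr
            Rt=Rd(pt); o_=np.round(R.T@(tgt-p),4); w=np.round(np.degrees(Ro.from_matrix(R.T@Rt).as_rotvec()),1)
            off.append(o_.tolist()); tw.append(w.tolist())
            p=p+R@o_; R=R@Ro.from_rotvec(np.radians(w)).as_matrix(); psi0=np.arctan2(R[1,1],R[0,1])
    for a,b in zip(off,tw): print([round(x,4)+0 for x in a],[round(x,1)+0 for x in b])
    print("end",np.round(p,4),psi0)
E
python3 - <<'E'
from plan import *
plan([([.43,.13,.30],.25,10),([.405,-.307,.14],-.583,10)])
E
```

```text
now [0.2855 0.584  0.2347] psi 1.116 tilt 0.0 t 1.6 op 0.0918 F [-0.1 -0.2  0.1]
[-0.0329, -0.0344, -0.0065] [0.0, 0.0, 5.0]
[-0.0358, -0.0314, -0.0065] [0.0, 0.0, 5.0]
[-0.0384, -0.0282, -0.0065] [0.0, 0.0, 5.0]
[-0.0407, -0.0247, -0.0065] [0.0, 0.0, 4.9]
[-0.0427, -0.0212, -0.0066] [0.0, 0.0, 5.0]
[-0.0444, -0.0174, -0.0065] [0.0, 0.0, 4.9]
[-0.0457, -0.0135, -0.0066] [0.0, 0.0, 5.0]
[-0.0467, -0.0095, -0.0065] [0.0, 0.0, 4.9]
[-0.0473, -0.0055, -0.0066] [0.0, 0.0, 5.0]
[-0.0476, -0.0013, -0.0065] [0.0, 0.0, 4.9]
[-0.0417, -0.0132, 0.016] [0.0, 0.0, 4.8]
[-0.0427, -0.0097, 0.016] [0.0, 0.0, 4.8]
[-0.0433, -0.0061, 0.016] [0.0, 0.0, 4.8]
[-0.0437, -0.0025, 0.016] [0.0, 0.0, 4.8]
[-0.0438, 0.0012, 0.016] [0.0, 0.0, 4.8]
[-0.0435, 0.0049, 0.016] [0.0, 0.0, 4.7]
[-0.043, 0.0084, 0.016] [0.0, 0.0, 4.8]
[-0.0421, 0.012, 0.016] [0.0, 0.0, 4.7]
[-0.041, 0.0154, 0.016] [0.0, 0.0, 4.8]
[-0.0395, 0.0187, 0.016] [0.0, 0.0, 4.7]
end [ 0.405 -0.307  0.14 ] -0.5821604267038993
```

Request:
apply_moves --offset '[[-0.033, -0.034, -0.01], [-0.036, -0.031, -0.01], [-0.038, -0.028, -0.008], [-0.041, -0.025, -0.007], [-0.043, -0.021, -0.006], [-0.044, -0.017, -0.006], [-0.046, -0.0135, -0.006], [-0.047, -0.0095, -0.006], [-0.047, -0.0055, -0.006], [-0.048, -0.001, -0.006]]' --twist '[[0, 0, 5], [0, 0, 5], [0, 0, 5], [0, 0, 5], [0, 0, 5], [0, 0, 5], [0, 0, 5], [0, 0, 5], [0, 0, 5], [0, 0, 5]]' --hand '[0, 0, 0, 0, 0, 0, 0, 0, 0, 0]'

```text
clock: 2.85
ee_pos: [0.428, 0.119, 0.3074]
ee_rot: [-0.0, 0.624, 0.781, 0.002]
contact_force: [1.5, 1.4, -0.9]
opening: 0.092
```

```bash
python3 - <<'E'
from plan import *
plan([([.4005,-.3074,.12],-.583,11)])
E
```

```text
now [0.428  0.119  0.3074] psi 0.2226 tilt 0.29 t 2.85 op 0.092 F [ 1.5  1.4 -0.9]
[-0.0373, -0.0111, 0.0169] [0.2, -0.2, 4.2]
[-0.038, -0.0082, 0.017] [0.0, 0.0, 4.2]
[-0.0385, -0.0054, 0.017] [0.0, 0.0, 4.2]
[-0.0388, -0.0026, 0.017] [0.0, 0.0, 4.2]
[-0.0388, 0.0002, 0.017] [0.0, 0.0, 4.2]
[-0.0387, 0.0031, 0.017] [0.0, 0.0, 4.2]
[-0.0384, 0.0059, 0.017] [0.0, 0.0, 4.2]
[-0.0379, 0.0087, 0.0171] [0.0, 0.0, 4.2]
[-0.0371, 0.0115, 0.017] [0.0, 0.0, 4.2]
[-0.0362, 0.0142, 0.0171] [0.0, 0.0, 4.2]
[-0.035, 0.0168, 0.017] [0.0, 0.0, 4.2]
end [ 0.4005 -0.3074  0.12  ] -0.5837124141407024
```

Request:
apply_moves --offset '[[-0.037, -0.011, 0.017], [-0.038, -0.008, 0.017], [-0.0385, -0.0055, 0.017], [-0.039, -0.0025, 0.017], [-0.039, 0, 0.017], [-0.0385, 0.003, 0.017], [-0.0385, 0.006, 0.017], [-0.038, 0.0085, 0.017], [-0.037, 0.0115, 0.017], [-0.036, 0.014, 0.017], [-0.035, 0.017, 0.017], [0, 0, 0]]' --twist '[[0.2, -0.2, 4.2], [0, 0, 4.2], [0, 0, 4.2], [0, 0, 4.2], [0, 0, 4.2], [0, 0, 4.2], [0, 0, 4.2], [0, 0, 4.2], [0, 0, 4.2], [0, 0, 4.2], [0, 0, 4.2], [0, 0, 0]]' --hand '[0, 0, 0, 0, 0, 0, 0, 0, 0, 0, 0, 0]'

```text
clock: 4.35
ee_pos: [0.3986, -0.3236, 0.1189]
ee_rot: [0.004, 0.888, 0.46, 0.006]
contact_force: [-1.0, 0.6, 0.1]
opening: 0.0921
```

```bash
python3 - <<'E'
from plan import *
plan([([.4005,-.3074,.045],-.583,2),([.4005,-.3074,.020],-.583,2)])
p,d=snapshot("side"); crop("side",p,279,290,60,60,6,"over_cover")
p,d=snapshot("top"); crop("top",p,330,225,60,50,6,"over_cover_t")
E
```

```text
now [ 0.3986 -0.3236  0.1189] psi -0.6147 tilt 0.84 t 4.35 op 0.0921 F [-1.   0.6  0.1]
[0.0069, -0.0044, 0.037] [0.7, -0.4, -0.9]
[0.0072, -0.0038, 0.0369] [0.0, 0.0, -0.9]
[0.0, 0.0, 0.0125] [0.0, 0.0, 0.0]
[0.0, 0.0, 0.0125] [0.0, 0.0, 0.0]
end [ 0.4005 -0.3074  0.02  ] -0.5832872191568224
```

View pics/over_cover.png

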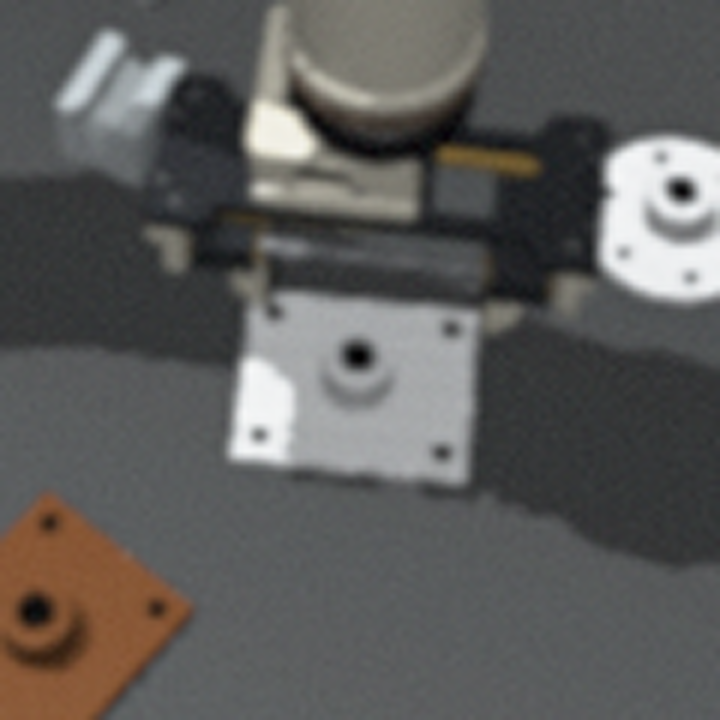

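Request:
apply_moves --offset '[[0.007, -0.004, 0.02], [0.007, -0.004, 0.02], [0, 0, 0]]' --twist '[[0.7, -0.4, -0.9], [0, 0, -0.9], [0, 0, 0]]' --hand '[0, 0, 0]'

```text
clock: 4.82
ee_pos: [0.404, -0.2986, 0.0783]
ee_rot: [-0.001, 0.877, 0.481, 0.002]
contact_force: [0.1, 0.6, 0.8]
opening: 0.0918
```

```bash
python3 - <<'E'
from plan import *
plan([([.4005,-.3074,.045],-.583,2),([.4005,-.3074,.020],-.583,2)])
E
```

```text
now [ 0.404  -0.2986  0.0783] psi -0.5683 tilt 0.28 t 4.83 op 0.0918 F [0.1 0.6 0.8]
[-0.0047, 0.0009, 0.0166] [0.0, -0.3, 0.4]
[-0.0047, 0.0009, 0.0167] [0.0, 0.0, 0.4]
[0.0, 0.0, 0.0125] [0.0, 0.0, 0.0]
[0.0, 0.0, 0.0125] [0.0, 0.0, 0.0]
end [ 0.4005 -0.3074  0.02  ] -0.5822940128485635
```

Request:
apply_moves --offset '[[-0.009, 0.002, 0.012], [0, 0, 0], [0, 0, 0]]' --twist '[[0, -0.3, 0.8], [0, 0, 0], [0, 0, 0]]' --hand '[0, 0, 0]'

```text
clock: 5.2
ee_pos: [0.4018, -0.3074, 0.0663]
ee_rot: [0.001, 0.88, 0.475, 0.0]
contact_force: [0.1, 0.0, 0.3]
opening: 0.0919
```

```bash
python3 - <<'E'
from plan import *
print(np.round(get_obs()['joint_vel'],3))
plan([([.4005,-.3074,.045],-.583,2),([.4005,-.3074,.020],-.583,2)])
E
```

```text
[ 0.004  0.006  0.002  0.002  0.    -0.002 -0.002]
now [ 0.4018 -0.3074  0.0663] psi -0.5815 tilt 0.09 t 5.2 op 0.0919 F [0.1 0.  0.3]
[-0.0004, -0.0006, 0.0107] [0.1, 0.0, 0.0]
[-0.0003, -0.0005, 0.0106] [0.0, 0.0, 0.1]
[0.0, 0.0, 0.0125] [0.0, 0.0, 0.0]
[0.0, 0.0, 0.0125] [0.0, 0.0, 0.0]
end [ 0.4005 -0.3074  0.02  ] -0.5832110018106036
```

Request:
apply_moves --offset '[[0, -0.001, 0.012], [0, 0, 0.012], [0, 0, 0.012], [0, 0, 0.008], [0, 0, 0]]' --twist '[[0, 0, 0.1], [0, 0, 0], [0, 0, 0], [0, 0, 0], [0, 0, 0]]' --hand '[0, 0, 0, 0, 0]'

```text
clock: 5.82
ee_pos: [0.4008, -0.3071, 0.0191]
ee_rot: [0.001, 0.881, 0.474, 0.0]
contact_force: [0.9, 0.7, -0.2]
opening: 0.0919
```

```bash
python3 - <<'E'
from plan import *
plan([([.4005,-.3074,.0195],-.583,1)])
p,d=snapshot("side"); crop("side",p,279,290,50,50,7,"pre_grip")
E
```

```text
now [ 0.4008 -0.3071  0.0191] psi -0.584 tilt 0.08 t 5.83 op 0.0919 F [ 0.9  0.7 -0.2]
[-0.0004, 0.0, -0.0004] [0.1, 0.0, -0.1]
end [ 0.4005 -0.3074  0.0195] -0.5822122298119314
```

View pics/pre_grip.png

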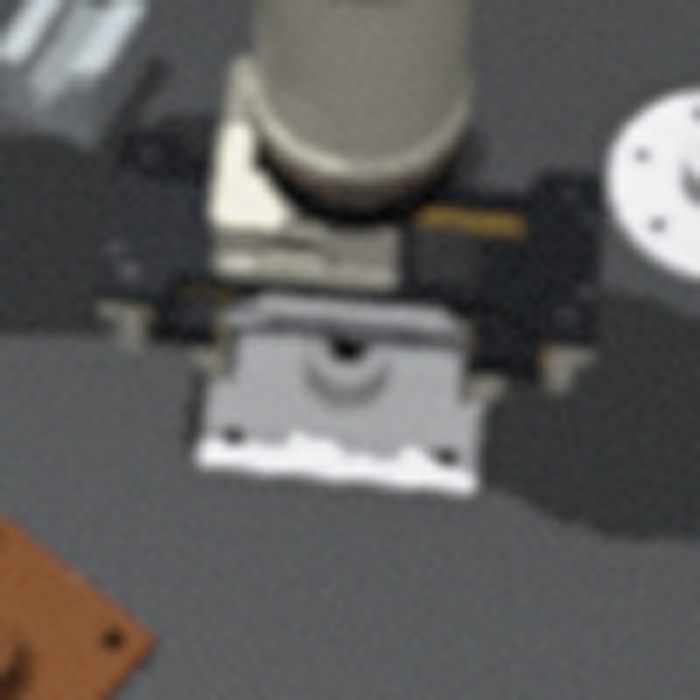

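The side view shows the hub at crop (348,360), midway between the fingers at (225,345) and (490,380). Closing the gripper now.

Request:
apply_moves --offset '[[0, 0, 0], [0, 0, 0], [0, 0, 0], [0, 0, 0], [0, 0, 0], [0, 0, 0]]' --twist '[[0, 0, 0], [0, 0, 0], [0, 0, 0], [0, 0, 0], [0, 0, 0], [0, 0, 0]]' --hand '[255, 255, 255, 255, 255, 255]'

```text
clock: 6.62
ee_pos: [0.402, -0.3078, 0.0207]
ee_rot: [0.002, 0.881, 0.474, 0.001]
contact_force: [0.7, -0.7, 0.1]
opening: 0.0365
```

```bash
python3 - <<'E' 2>/dev/null
from plan import *
from fit import fit
plan([])
p,d=snapshot("side"); crop("side",p,279,290,50,50,7,"grip")
# only camera-facing side fully visible + lateral sides
print(fit("side",p,[.3991,-.3069,-.5806],(-.055,.055,-.045,.045),.008,W=3,sides=(0,1,3),lo=.05,hi=.95))
E
```

```text
now [ 0.402  -0.3078  0.0207] psi -0.5838 tilt 0.25 t 6.62 op 0.0365 F [ 0.7 -0.7  0.1]
end [ 0.402  -0.3078  0.0207] -0.5838307653593746
(array([ 0.39909509, -0.30791218, -0.58687081]), {0: (-0.0, 25), 1: (0.3, 24), 3: (0.47, 21)})
```

View pics/grip.png

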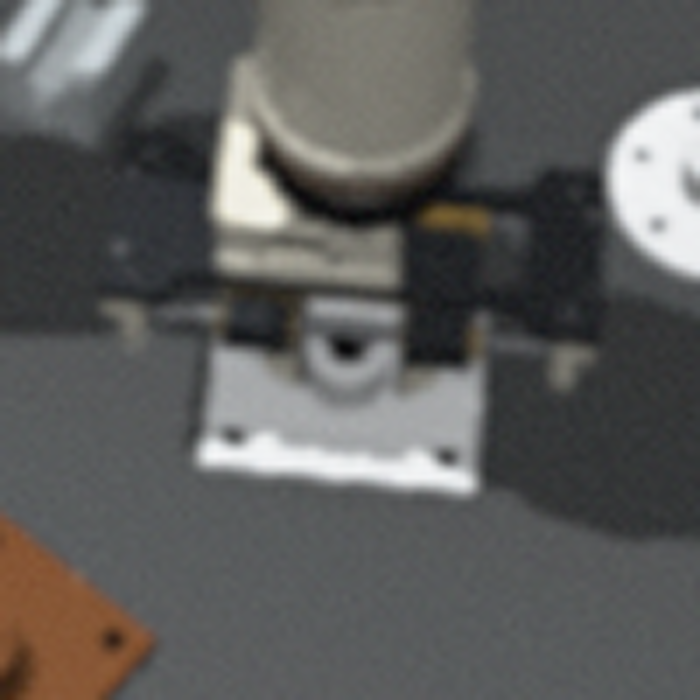

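Request:
apply_moves --offset '[[0, 0, 0], [0, 0, 0]]' --twist '[[0, 0, 0], [0, 0, 0]]' --hand '[255, 255]'

```text
clock: 6.92
ee_pos: [0.4016, -0.3075, 0.0206]
ee_rot: [0.002, 0.881, 0.474, 0.001]
contact_force: [-0.7, 0.3, 0.3]
opening: 0.0324
```

```bash
python3 - <<'E' 2>/dev/null
from plan import *
from fit import fit
plan([])
p,d=snapshot("side")
print(fit("side",p,[.3991,-.3069,-.5806],(-.055,.055,-.045,.045),.008,W=3,sides=(0,1,3),lo=.05,hi=.95))
E
```

```text
now [ 0.4016 -0.3075  0.0206] psi -0.5838 tilt 0.2 t 6.92 op 0.0324 F [-0.7  0.3  0.3]
end [ 0.4016 -0.3075  0.0206] -0.5837794294197691
(array([ 0.39972837, -0.30824317, -0.57737944]), {0: (0.0, 25), 1: (0.39, 25), 3: (0.32, 23)})
```

```bash
python3 - <<'E' 2>/dev/null
from plan import *
plan([([.402,-.3075,.08],None,2),([.43,-.25,.15],-.52,2),([.5026,.0463,.15],.047,9)])
E
```

```text
now [ 0.4016 -0.3076  0.0206] psi -0.5838 tilt 0.2 t 6.97 op 0.0324 F [-0.1 -0.4  1.2]
[0.0001, 0.0002, -0.0297] [0.2, 0.0, 0.0]
[0.0001, 0.0002, -0.0297] [0.0, 0.0, 0.0]
[0.0317, -0.0042, -0.035] [0.0, 0.0, -1.8]
[0.0318, -0.0032, -0.035] [0.0, 0.0, -1.9]
[0.0326, -0.0093, 0.0] [0.0, 0.0, -3.6]
[0.0331, -0.0073, 0.0] [0.0, 0.0, -3.6]
[0.0335, -0.0052, 0.0] [0.0, 0.0, -3.6]
[0.0338, -0.0031, 0.0] [0.0, 0.0, -3.6]
[0.0339, -0.0009, 0.0] [0.0, 0.0, -3.6]
[0.0339, 0.0012, 0.0] [0.0, 0.0, -3.6]
[0.0337, 0.0033, 0.0] [0.0, 0.0, -3.6]
[0.0334, 0.0055, 0.0] [0.0, 0.0, -3.6]
[0.0331, 0.0075, -0.0001] [0.0, 0.0, -3.6]
end [0.5026 0.0463 0.15  ] 0.04622712917743778
```

Request:
apply_moves --offset '[[0, 0, -0.02], [0, 0, -0.03], [0.025, -0.004, -0.035], [0.032, -0.003, -0.035], [0.0325, -0.009, -0.006], [0.033, -0.007, 0], [0.0335, -0.005, 0], [0.034, -0.003, 0], [0.034, -0.001, 0], [0.03, 0.001, 0], [0.02, 0.003, 0], [0, 0, 0]]' --twist '[[0.2, 0, 0], [0, 0, 0], [0, 0, -1.8], [0, 0, -1.9], [0, 0, -3.6], [0, 0, -3.6], [0, 0, -3.6], [0, 0, -3.6], [0, 0, -3.6], [0, 0, -3.6], [0, 0, -3.6], [0, 0, 0]]' --hand '[255, 255, 255, 255, 255, 255, 255, 255, 255, 255, 255, 255]'

```text
clock: 8.48
ee_pos: [0.4776, -0.0338, 0.1466]
ee_rot: [-0.003, 0.73, 0.684, -0.002]
contact_force: [-0.2, -0.4, -3.3]
opening: 0.0322
```

```bash
python3 - <<'E' 2>/dev/null
from plan import *
plan([([.5026,.0463,.13],.047,4)])
E
```

```text
now [ 0.4776 -0.0338  0.1466] psi -0.0649 tilt 0.39 t 8.47 op 0.0322 F [-0.2 -0.4 -3.3]
[0.0204, 0.005, 0.0041] [-0.4, -0.1, -1.6]
[0.0202, 0.0055, 0.0041] [0.0, 0.0, -1.6]
[0.0201, 0.0061, 0.0041] [0.0, 0.0, -1.6]
[0.0199, 0.0066, 0.0042] [0.0, 0.0, -1.6]
end [0.5026 0.0463 0.13  ] 0.0467712809215217
```

Force -3.3 N in z matches the 0.3 kg cover being held.

Request:
apply_moves --offset '[[0.018, 0.005, 0.004], [0.018, 0.0055, 0.004], [0.017, 0.006, 0.004], [0.012, 0.005, 0.004], [0, 0, 0], [0, 0, 0]]' --twist '[[-0.4, 0, -1.6], [0, 0, -1.6], [0, 0, -1.6], [0, 0, -1.2], [0, 0, 0], [0, 0, 0]]' --hand '[255, 255, 255, 255, 255, 255]'

```text
clock: 9.22
ee_pos: [0.5019, 0.0325, 0.1286]
ee_rot: [-0.0, 0.692, 0.722, -0.0]
contact_force: [0.8, -0.7, -3.1]
opening: 0.0323
```

```bash
python3 - <<'E' 2>/dev/null
from plan import *
plan([([.5026,.0463,.08],.047,2)])
E
```

```text
now [0.5019 0.0325 0.1286] psi 0.0426 tilt 0.05 t 9.22 op 0.0323 F [ 0.8 -0.7 -3.1]
[0.0069, 0.0006, 0.0243] [0.0, 0.0, -0.1]
[0.0069, 0.0007, 0.0243] [0.0, 0.0, -0.2]
end [0.5026 0.0463 0.08  ] 0.047840032227094105
```

Request:
apply_moves --offset '[[0.007, 0.0005, 0.018], [0.0065, 0.001, 0.018], [0, 0, 0.008], [0, 0, 0], [0, 0, 0]]' --twist '[[0, 0, -0.1], [0, 0, -0.2], [0, 0, 0], [0, 0, 0], [0, 0, 0]]' --hand '[255, 255, 255, 255, 255]'

```text
clock: 9.85
ee_pos: [0.5038, 0.0425, 0.0851]
ee_rot: [0.001, 0.692, 0.722, -0.0]
contact_force: [0.2, -0.7, -2.7]
opening: 0.0324
```

```bash
cat > ov.py <<'E'
import sys
from plan import *
from fit import *
tag=sys.argv[1]
o,p,R=pose(); zc=p[2]-.0206
print("cover underside z",round(zc,4))
for n in("side","top"):
    im,d=snapshot(n)
    print(n,"cover",fit(n,im,[p[0],p[1],.047],(-.055,.055,-.045,.045),zc+.008,W=4,lo=.05,hi=.95))
    print(n,"fix",fit(n,im,[.502,.046,.047],(-.1,.1,-.098,.106),.015,W=3,sides=(0,1,3)))
    u,v=topix(n,[[.5,.046,.03]])[0].astype(int); crop(n,im,u,v,50,50,7,f"{tag}_{n}")
plan([([.5026,.0463,.0425],.047,2)])
E
python3 ov.py ov1 2>/dev/null
```

```text
cover underside z 0.0645
side cover (array([0.50175113, 0.03813959, 0.02583789]), {0: (-0.19, 25), 1: (-1.54, 6), 2: (-0.55, 22), 3: (0.0, 24)})
side fix (array([0.50021738, 0.03867145, 0.04702662]), {0: (0.06, 25), 1: (0.5, 24), 3: (0.33, 25)})
top cover (array([0.4993228 , 0.04493769, 0.18438201]), {0: (0.11, 25), 1: (-0.38, 2), 2: (0.7, 4), 3: (-0.15, 3)})
top fix (array([0.50286339, 0.04575047, 0.05063689]), {0: (0.02, 25), 1: (0.11, 25), 3: (0.12, 7)})
now [0.5039 0.0426 0.0852] psi 0.0422 tilt 0.16 t 9.95 op 0.0326 F [-0.1 -0.4 -3. ]
[0.0019, -0.0006, 0.0213] [0.1, 0.1, -0.1]
[0.0019, -0.0006, 0.0214] [0.0, 0.0, -0.2]
end [0.5026 0.0463 0.0425] 0.0473903726235331
```

View pics/ov1_side.png

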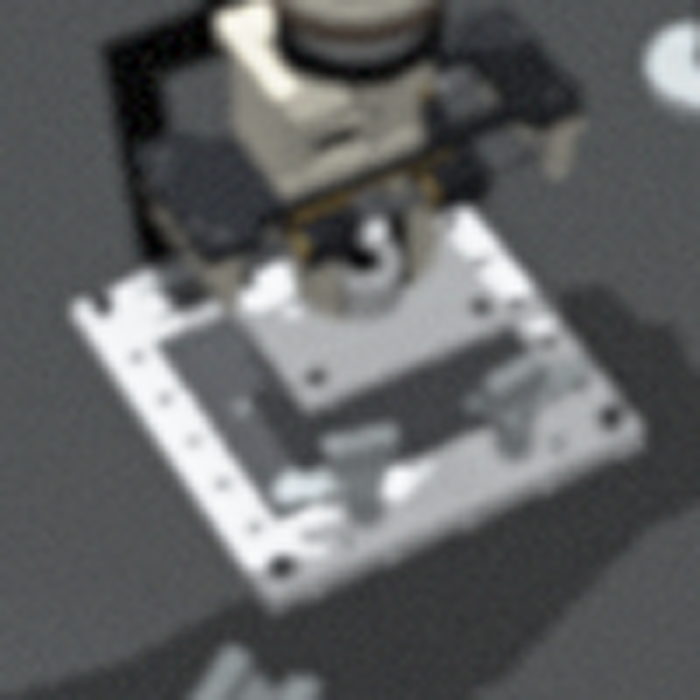

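View pics/ov1_top.png

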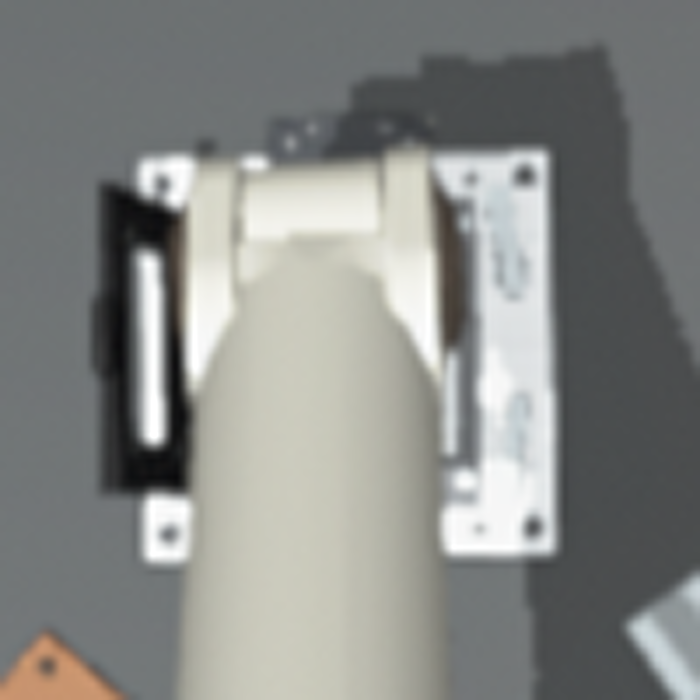

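Request:
apply_moves --offset '[[0.0035, -0.001, 0.008], [0, 0, 0.01], [0, 0, 0.01], [0, 0, 0], [0, 0, 0]]' --twist '[[0.1, 0.1, -0.3], [0, 0, 0], [0, 0, 0], [0, 0, 0], [0, 0, 0]]' --hand '[255, 255, 255, 255, 255]'

```text
clock: 10.58
ee_pos: [0.5028, 0.0463, 0.0553]
ee_rot: [0.0, 0.69, 0.724, 0.0]
contact_force: [-0.6, -0.3, -3.5]
opening: 0.0324
```

```bash
cat > ov.py <<'E'
import sys
from plan import *
from fit import *
tag=sys.argv[1]
o,p,R=pose(); zc=p[2]-.0206
print("cover underside z",round(zc,4))
n="side"
im,d=snapshot(n)
for kw in (dict(sides=(0,3),lo=.35,hi=.95),dict(sides=(0,),lo=.1,hi=.9),dict(sides=(3,),lo=.4,hi=.95)):
    print(n,"cover",fit(n,im,[p[0],p[1],.047],(-.055,.055,-.045,.045),zc+.008,W=3,**kw))
u,v=topix(n,[[.5,.046,.03]])[0].astype(int); crop(n,im,u,v,50,50,8,f"{tag}_{n}")
plan([([.5026,.0463,.0425],.047,2)])
E
python3 ov.py ov2 2>/dev/null
```

```text
cover underside z 0.0347
side cover (array([0.50013175, 0.04361658, 0.04850187]), {0: (0.09, 25), 3: (-0.0, 25)})
side cover (array([0.71068654, 0.04606434, 0.00740606]), {0: (nan, 0)})
side cover (array([0.41311948, 0.20958779, 0.57706389]), {3: (-0.03, 3)})
now [0.5027 0.0463 0.0554] psi 0.0479 tilt 0.01 t 10.62 op 0.0324 F [ 0.3  0.1 -1.9]
[0.0, -0.0001, 0.0064] [0.0, 0.0, 0.0]
[0.0, 0.0, 0.0065] [0.0, 0.0, 0.0]
end [0.5026 0.0463 0.0425] 0.04786942286337974
```

View pics/ov2_side.png

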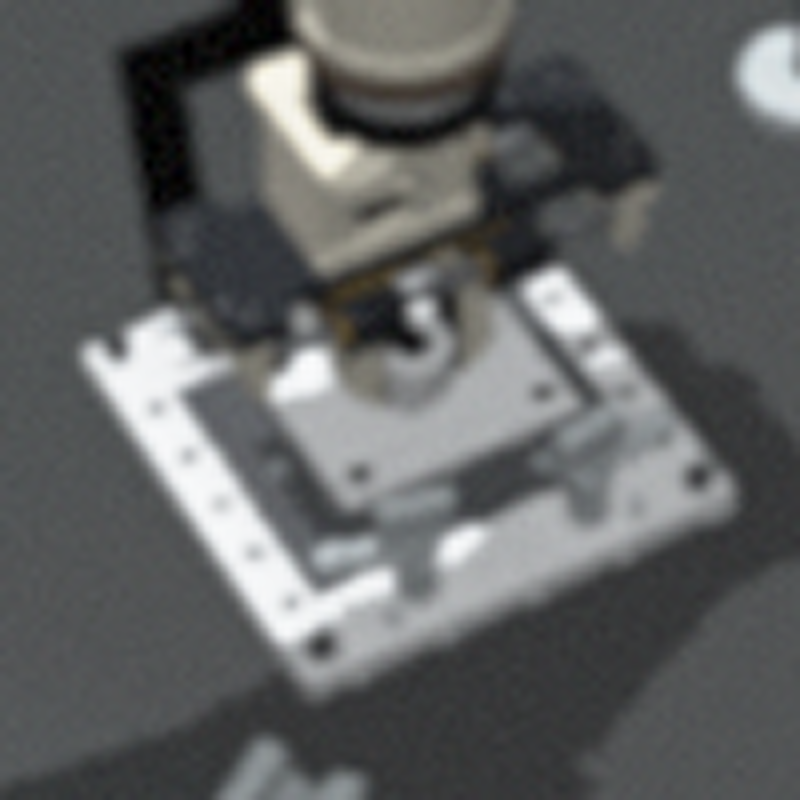

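```bash
python3 - <<'E' 2>/dev/null
from fit import *
from scipy.ndimage import map_coordinates
im,d=snapshot("side"); cv2.imwrite("pics/s_now.png",im); g=cv2.cvtColor(im,cv2.COLOR_BGR2GRAY).astype(float)
ex=np.array([np.cos(.047),np.sin(.047),0]); ey=np.array([-ex[1],ex[0],0]); c=np.array([.5008,.0456,.0427])
for y in np.arange(-.060,-.030,.0015):
    P=[c+ex*x+ey*y for x in np.linspace(-.03,-.015,6)]+[c+ex*x+ey*y for x in np.linspace(.005,.02,6)]
    u=topix("side",P); v=map_coordinates(g,[u[:,1],u[:,0]],order=1); print(round(y*1e3,1),v[:6].mean().round(),v[6:].mean().round())
E
```

```text
-60.0 133.0 68.0
-58.5 137.0 67.0
-57.0 139.0 67.0
-55.5 137.0 68.0
-54.0 132.0 70.0
-52.5 126.0 75.0
-51.0 122.0 85.0
-49.5 121.0 98.0
-48.0 125.0 113.0
-46.5 134.0 128.0
-45.0 144.0 142.0
-43.5 154.0 155.0
-42.0 163.0 164.0
-40.5 169.0 170.0
-39.0 173.0 174.0
-37.5 175.0 175.0
-36.0 176.0 175.0
-34.5 176.0 175.0
-33.0 175.0 174.0
-31.5 174.0 174.0
```

Request:
apply_moves --offset '[[0, 0, 0.005], [0, 0, 0.005], [0, 0, 0.0025], [0, 0, 0]]' --twist '[[0, 0, 0], [0, 0, 0], [0, 0, 0], [0, 0, 0]]' --hand '[255, 255, 255, 255]'

```text
clock: 11.18
ee_pos: [0.5033, 0.0464, 0.0426]
ee_rot: [0.0, 0.69, 0.724, 0.001]
contact_force: [-0.6, -0.2, -2.2]
opening: 0.0322
```

```bash
python3 ov.py ov3 2>/dev/null
```

```text
cover underside z 0.022
side cover (array([0.50084566, 0.04248292, 0.07032026]), {0: (-0.11, 25), 3: (-0.0, 25)})
side cover (array([0.5932434 , 0.08248566, 0.32595305]), {0: (-0.0, 13)})
side cover (array([ 0.3968075 , -0.17988055, -0.43019457]), {3: (nan, 0)})
now [0.5033 0.0464 0.0427] psi 0.0479 tilt 0.1 t 11.22 op 0.0324 F [-0.3 -0.2 -2.3]
[0.0, -0.0004, 0.0001] [0.1, 0.0, 0.0]
[0.0, -0.0003, 0.0001] [0.0, 0.0, 0.0]
end [0.5026 0.0463 0.0425] 0.04786552021823955
```

View pics/ov3_side.png

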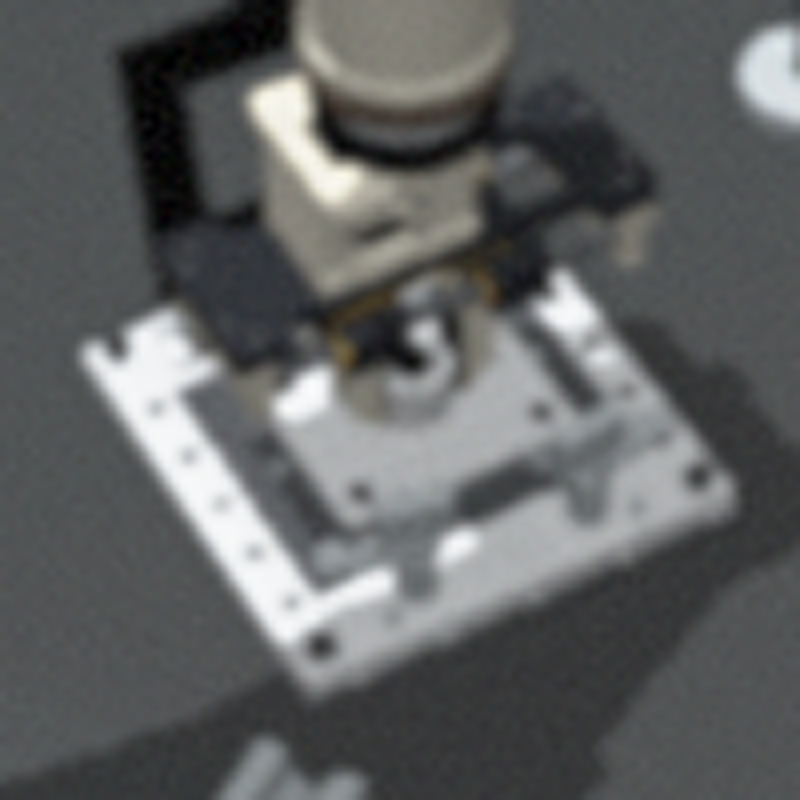

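Request:
apply_moves --offset '[[0, -0.0005, 0.0015], [0, 0, 0.001], [0, 0, 0]]' --twist '[[0, 0, 0], [0, 0, 0], [0, 0, 0]]' --hand '[255, 255, 255]'

```text
clock: 11.6
ee_pos: [0.5029, 0.0463, 0.0406]
ee_rot: [0.001, 0.69, 0.724, 0.001]
contact_force: [0.3, -1.0, -2.7]
opening: 0.0319
```

Request:
apply_moves --offset '[[0, 0, 0.0015], [0, 0, 0.001], [0, 0, 0]]' --twist '[[0, 0, 0], [0, 0, 0], [0, 0, 0]]' --hand '[255, 255, 255]'

```text
clock: 11.98
ee_pos: [0.5032, 0.0464, 0.0409]
ee_rot: [0.001, 0.69, 0.724, 0.001]
contact_force: [-0.7, -0.0, -2.5]
opening: 0.0322
```

Request:
apply_moves --offset '[[0, 0, 0.002]]' --twist '[[0, 0, 0]]' --hand '[255]'

```text
clock: 12.1
ee_pos: [0.5035, 0.0464, 0.0404]
ee_rot: [0.0, 0.69, 0.724, 0.001]
contact_force: [-10.8, -1.4, 34.2]
opening: 0.0321
```

```bash
python3 - <<'E' 2>/dev/null
from plan import *
plan([])
im,d=snapshot("side"); cv2.imwrite("pics/s_now2.png",im)
crop("side",im,258,190,50,50,8,"ov4_side")
plan([])
E
```

```text
now [0.5035 0.0464 0.0404] psi 0.0474 tilt 0.15 t 12.1 op 0.0321 F [-10.8  -1.4  34.2]
end [0.5035 0.0464 0.0404] 0.0474263135913439
now [0.5035 0.0464 0.0405] psi 0.0475 tilt 0.15 t 12.15 op 0.0322 F [-5.7 -0.8 19.7]
end [0.5035 0.0464 0.0405] 0.04745991128126023
```

View pics/ov4_side.png

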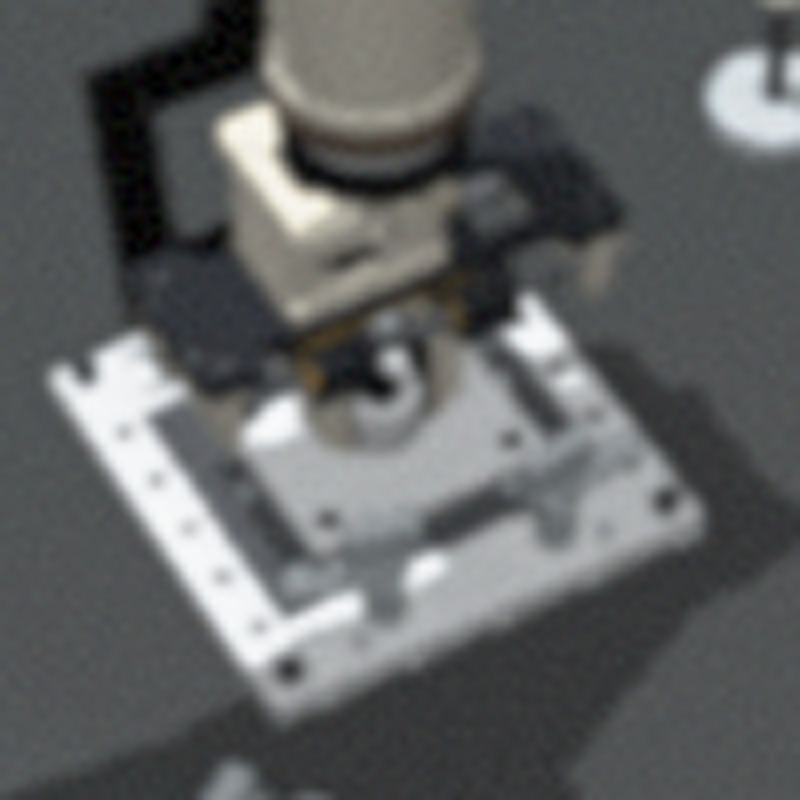

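Contact came at TCP z 0.0405, exactly where the nest's top should be (0.0406 expected), so the cover is seated. Releasing it.

Request:
apply_moves --offset '[[0, 0, 0], [0, 0, 0], [0, 0, 0], [0, 0, 0], [0, 0, 0]]' --twist '[[0, 0, 0], [0, 0, 0], [0, 0, 0], [0, 0, 0], [0, 0, 0]]' --hand '[255, 100, 100, 100, 100]'

```text
clock: 12.78
ee_pos: [0.5046, 0.0465, 0.0405]
ee_rot: [0.001, 0.69, 0.724, 0.002]
contact_force: [0.7, 0.6, -0.3]
opening: 0.0555
```

```bash
python3 - <<'E' 2>/dev/null
from plan import *
plan([([.503,.0463,.10],None,3),([.503,.0,.20],None,3)])
E
```

```text
now [0.5046 0.0465 0.0405] psi 0.0474 tilt 0.26 t 12.78 op 0.0555 F [ 0.7  0.6 -0.3]
[0.0, -0.0004, -0.0198] [0.3, -0.1, 0.0]
[-0.0001, -0.0006, -0.0198] [0.0, 0.0, 0.0]
[-0.0001, -0.0006, -0.0199] [0.0, 0.0, 0.0]
[-0.0154, -0.0007, -0.0333] [0.0, 0.0, 0.0]
[-0.0154, -0.0008, -0.0333] [0.0, 0.0, 0.0]
[-0.0155, -0.0007, -0.0333] [0.0, 0.0, 0.0]
end [ 0.503 -0.     0.2  ] 0.0474428502166191
```

```bash
python3 - <<'E' 2>/dev/null
from plan import *
plan([([.503,.0463,.12],None,4),([.503,.0463,.29],None,4),([.495,.21,.29],.047,4)])
E
```

```text
now [0.5046 0.0465 0.0405] psi 0.0474 tilt 0.26 t 12.78 op 0.0555 F [ 0.7  0.6 -0.3]
[0.0, -0.0003, -0.0199] [0.3, -0.1, 0.0]
[-0.0001, -0.0004, -0.0199] [0.0, 0.0, 0.0]
[0.0, -0.0004, -0.0198] [0.0, 0.0, 0.0]
[-0.0001, -0.0005, -0.0199] [0.0, 0.0, 0.0]
[0.0, 0.0, -0.0425] [0.0, 0.0, 0.0]
[0.0, 0.0, -0.0425] [0.0, 0.0, 0.0]
[0.0, 0.0, -0.0425] [0.0, 0.0, 0.0]
[-0.0001, -0.0001, -0.0425] [0.0, 0.0, 0.0]
[0.041, -0.0001, 0.0] [0.0, 0.0, 0.0]
[0.041, 0.0, 0.0] [0.0, 0.0, 0.0]
[0.041, -0.0001, 0.0] [0.0, 0.0, 0.0]
[0.0409, 0.0, -0.0001] [0.0, 0.0, 0.0]
end [0.495 0.21  0.29 ] 0.0474428502166191
```

Request:
apply_moves --offset '[[0, 0, -0.015], [0, 0, -0.02], [0, 0, -0.02], [0, 0, -0.03], [0, 0, -0.04], [0, 0, -0.042], [0, 0, -0.042], [0, 0, -0.03], [0.03, 0, 0], [0.04, 0, 0], [0.04, 0, 0], [0.03, 0, 0]]' --twist '[[0.2, 0, 0], [0, 0, 0], [0, 0, 0], [0, 0, 0], [0, 0, 0], [0, 0, 0], [0, 0, 0], [0, 0, 0], [0, 0, 0], [0, 0, 0], [0, 0, 0], [0, 0, 0]]' --hand '[100, 100, 100, 100, 255, 255, 255, 255, 255, 255, 255, 255]'

```text
clock: 14.28
ee_pos: [0.499, 0.1855, 0.3015]
ee_rot: [0.003, 0.693, 0.72, 0.005]
contact_force: [0.2, -0.2, 0.1]
opening: 0.0004
```

```bash
cat > chk.py <<'E'
from plan import *
from fit import *
import sys
tag=sys.argv[1]
plan([])
for n in("top","side"):
    im,d=snapshot(n); cv2.imwrite(f"pics/{tag}_{n}_full.png",im)
    print(n,"cover",fit(n,im,[.503,.046,.047],(-.055,.055,-.045,.045),.028,W=3))
    u,v=topix(n,[[.5,.046,.03]])[0].astype(int); crop(n,im,u,v,50,50,8,f"{tag}_{n}")
    for m in("cover","frame_tab"): print(n,m,[(round(x['score'],2),np.round(x['xyz'],4).tolist()) for x in landmark_of(n,m)[:4]])
E
python3 chk.py c1 2>/dev/null
```

```text
now [0.499  0.1855 0.3015] psi 0.0383 tilt 0.72 t 14.28 op 0.0004 F [ 0.2 -0.2  0.1]
end [0.499  0.1855 0.3015] 0.03827186556233133
top cover (array([0.5049154, 0.0450173, 0.0502001]), {0: (0.15, 25), 1: (0.21, 25), 2: (0.13, 25), 3: (0.19, 25)})
top cover [(0.69, [0.2172, -0.3529, 0.0023]), (0.64, [0.4997, 0.0451, 0.0205]), (0.61, [0.2919, 0.1857, 0.0025])]
top frame_tab [(0.84, [0.4946, 0.1575, 0.1818])]
side cover (array([0.50240385, 0.04509383, 0.05302375]), {0: (0.5, 25), 1: (0.42, 25), 2: (0.63, 25), 3: (0.37, 25)})
side cover [(0.78, [0.2869, 0.1868, -0.0011]), (0.66, [0.213, -0.3534, -0.003]), (0.65, [0.5, 0.0482, 0.0212]), (0.58, [0.5034, 0.0483, 0.0215])]
side frame_tab [(0.93, [0.496, 0.1574, 0.1794])]
```

View pics/c1_side.png

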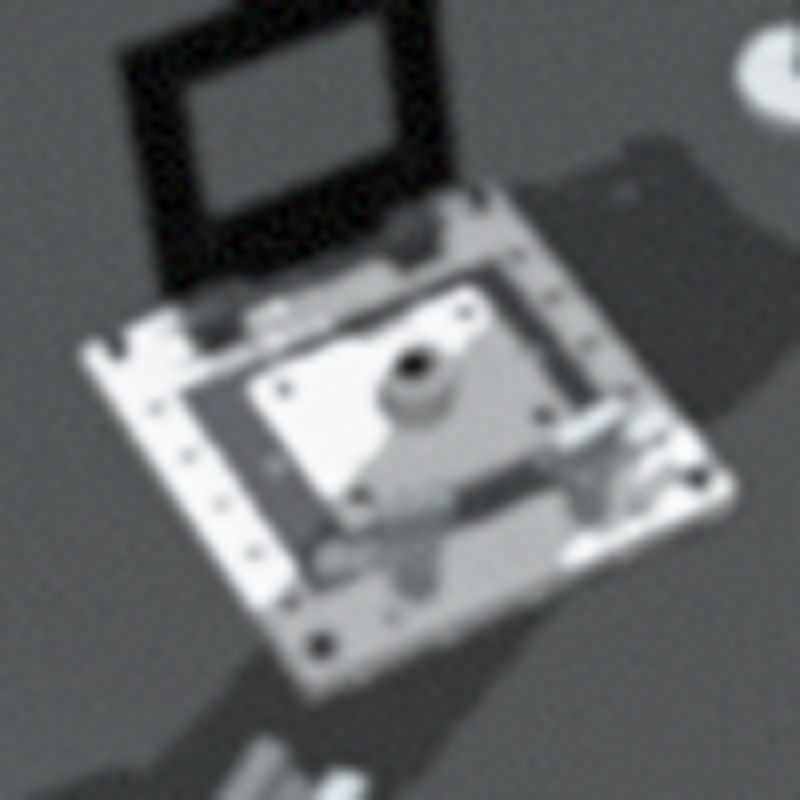

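View pics/c1_top.png

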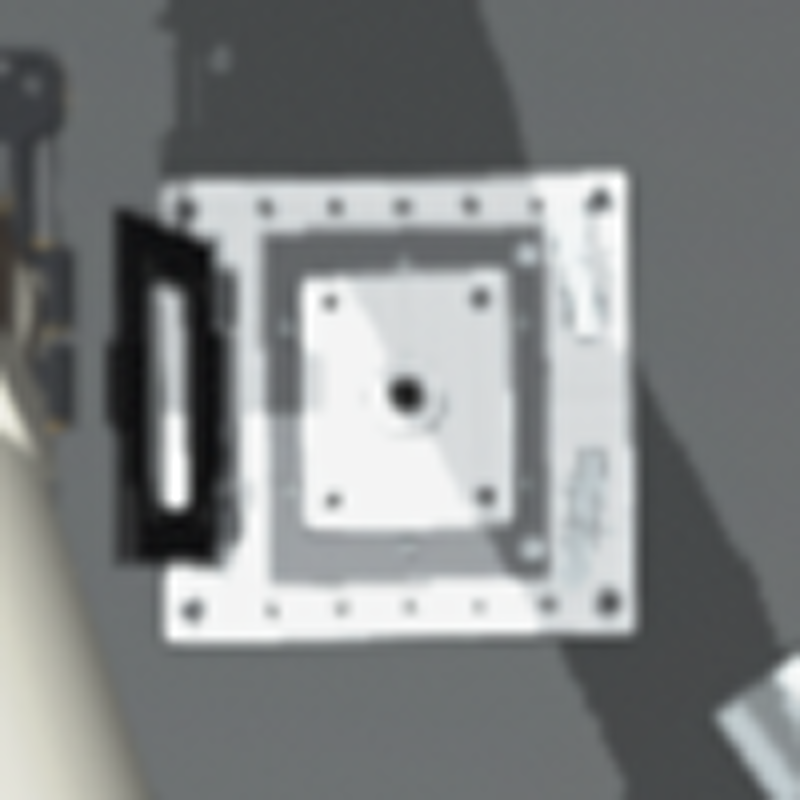

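The cover lies flat in the nest. In the top crop its plate spans (300–512, 270–528), with pins visible just outside each side, within 1.5–2.5 mm of centre. Next I go down behind the frame and push it over.

```bash
cat > fx.py <<'E'
from plan import *
F0=np.array([.5022,.0458,0]); YAW=.047
def W(x,y,z): c,s=np.cos(YAW),np.sin(YAW); return F0+np.array([c*x-s*y,s*x+c*y,z])
def loc():
    o,p,R=pose(); d=p-F0; c,s=np.cos(YAW),np.sin(YAW); return np.array([c*d[0]+s*d[1],-s*d[0]+c*d[1],d[2]])
def arc(q,r=.135,h=.010):
    return W(0,.08-r*np.cos(q)+.004*np.sin(q)+h,.035+r*np.sin(q)+.004*np.cos(q)+.008)
E
python3 - <<'E'
from fx import *
print(np.round(loc(),4)); print([np.round(arc(q),4).tolist() for q in (1.75,1.57,.8,0)])
plan([(W(0,.145,.28),.047,2),(W(0,.145,.175),.047,4)])
E
```

```text
[0.0037 0.1365 0.3005]
[[0.4967, 0.1637, 0.1751], [0.4978, 0.1396, 0.178], [0.5023, 0.0446, 0.1426], [0.5043, 0.0008, 0.047]]
now [0.4995 0.1823 0.3005] psi 0.0357 tilt 0.66 t 14.57 op 0.0008 F [-0.4 -0.2  0.1]
[0.0042, -0.002, 0.0102] [0.7, -0.1, -0.3]
[0.0042, -0.0019, 0.0102] [0.0, 0.0, -0.3]
[0.0, 0.0, 0.0263] [0.0, 0.0, 0.0]
[0.0, 0.0, 0.0262] [0.0, 0.0, 0.0]
[0.0001, 0.0, 0.0263] [0.0, 0.0, 0.0]
[0.0, 0.0001, 0.0262] [0.0, 0.0, 0.0]
end [0.4954 0.1906 0.175 ] 0.04612822069105705
```

Request:
apply_moves --offset '[[0.005, -0.002, 0.01], [0.005, -0.002, 0.01], [0, 0, 0.024], [0, 0, 0.026], [0, 0, 0.026], [0, 0, 0.02], [0, 0, 0]]' --twist '[[0.7, 0, -0.3], [0, 0, -0.3], [0, 0, 0], [0, 0, 0], [0, 0, 0], [0, 0, 0], [0, 0, 0]]' --hand '[255, 255, 255, 255, 255, 255, 255]'

```text
clock: 15.45
ee_pos: [0.4932, 0.1893, 0.177]
ee_rot: [-0.002, 0.692, 0.722, -0.002]
contact_force: [0.2, 0.7, -0.4]
opening: 0.0002
```

```bash
python3 - <<'E'
from fx import *
print(np.round(loc(),4))
im,d=snapshot("side"); crop("side",im,250,165,60,60,7,"behind")
plan([(arc(1.75),.047,2)]+[(arc(q),.047,1) for q in np.arange(1.65,.75,-.1)])
E
```

```text
[-0.0023  0.1438  0.177 ]
now [0.4939 0.1896 0.178 ] psi 0.0418 tilt 0.23 t 15.5 op 0.0002 F [ 0.7 -1.   1.2]
[-0.013, 0.0009, 0.0014] [-0.2, 0.0, -0.1]
[-0.0131, 0.0008, 0.0014] [0.0, 0.0, -0.2]
[-0.0133, 0.0, -0.0021] [0.0, 0.0, 0.0]
[-0.0135, 0.0, -0.0008] [0.0, 0.0, 0.0]
[-0.0135, 0.0, 0.0006] [0.0, 0.0, 0.0]
[-0.0133, 0.0, 0.0019] [0.0, 0.0, 0.0]
[-0.0131, 0.0, 0.0032] [0.0, 0.0, 0.0]
[-0.0128, 0.0, 0.0045] [0.0, 0.0, 0.0]
[-0.0122, 0.0, 0.0058] [0.0, 0.0, 0.0]
[-0.0115, 0.0, 0.0069] [0.0, 0.0, 0.0]
[-0.0109, 0.0, 0.0081] [0.0, 0.0, 0.0]
end [0.502  0.0497 0.1471] 0.047006736176508634
```

View pics/behind.png

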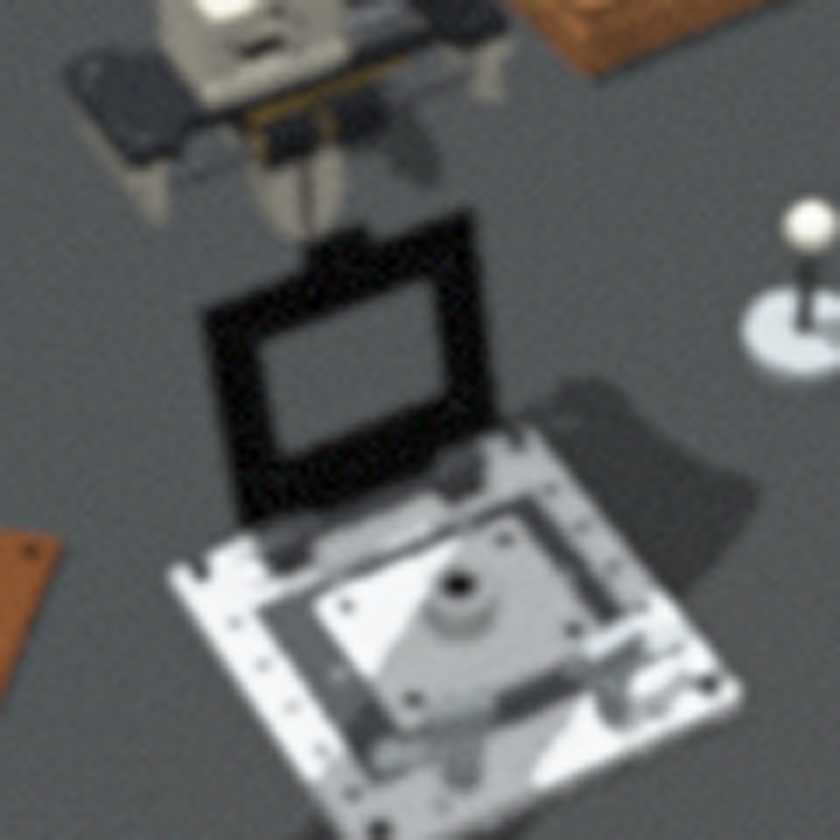

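The fingertips are behind the tab: fingers at (300,200), tab at (340,250). Pushing it over now.

Request:
apply_moves --offset '[[-0.012, 0.001, 0.004], [-0.013, 0.001, 0.002], [-0.0135, 0, -0.001], [-0.0135, 0, 0], [-0.0135, 0, 0.0005], [-0.0135, 0, 0.002], [-0.013, 0, 0.003], [-0.013, 0, 0.0045]]' --twist '[[-0.2, 0, -0.2], [0, 0, -0.1], [0, 0, 0], [0, 0, 0], [0, 0, 0], [0, 0, 0], [0, 0, 0], [0, 0, 0]]' --hand '[255, 255, 255, 255, 255, 255, 255, 255]'

```text
clock: 16.5
ee_pos: [0.5023, 0.0806, 0.1647]
ee_rot: [-0.0, 0.69, 0.724, 0.003]
contact_force: [-0.8, 3.0, -0.7]
opening: 0.0006
```

```bash
python3 - <<'E'
from fx import *
print(np.round(loc(),4))
im,d=snapshot("side"); crop("side",im,250,165,60,60,7,"push1")
l=loc()
for q in np.arange(1.7,.5,-.1): print(round(q,2), np.round([.08-.135*np.cos(q)+.004*np.sin(q)+.01, .043+.135*np.sin(q)+.004*np.cos(q)],4))
E
```

```text
[0.0018 0.0348 0.1647]
1.7 [0.1114 0.1764]
1.6 [0.0979 0.1778]
1.5 [0.0844 0.1779]
1.4 [0.071  0.1767]
1.3 [0.0577 0.1742]
1.2 [0.0448 0.1703]
1.1 [0.0323 0.1651]
1.0 [0.0204 0.1588]
0.9 [0.0092 0.1512]
0.8 [-0.0012  0.1426]
0.7 [-0.0107  0.133 ]
0.6 [-0.0192  0.1225]
```

View pics/push1.png

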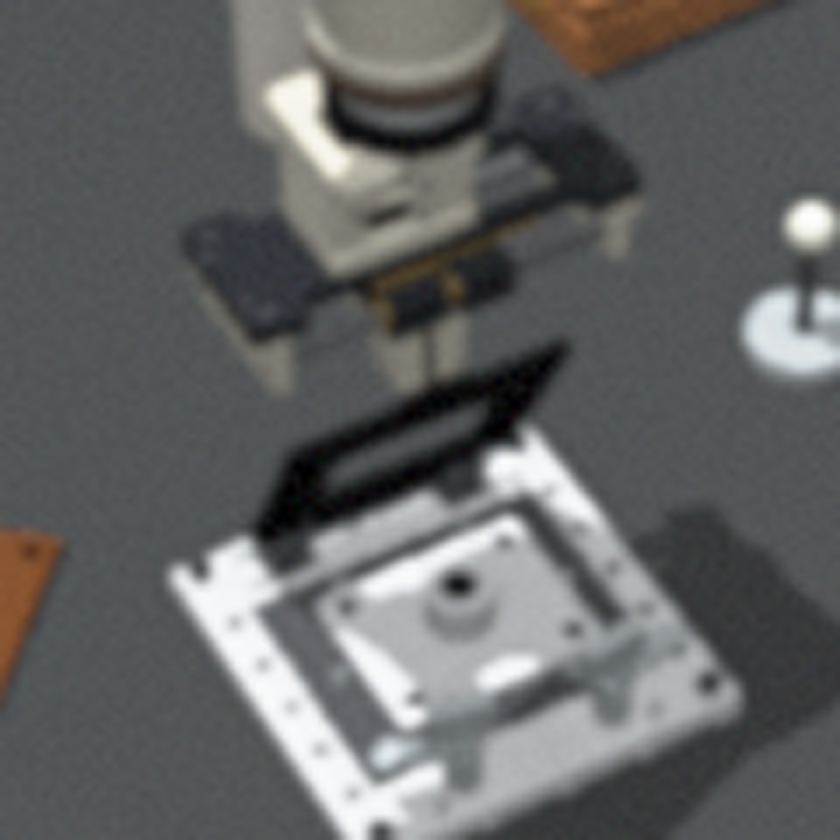

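The frame has turned to about 1.1 rad with 3 N of push. Continuing along the arc.

```bash
python3 - <<'E'
from fx import *
plan([(arc(q),.047,1) for q in np.arange(1.0,0.05,-.1)])
E
```

```text
now [0.5022 0.0781 0.164 ] psi 0.0463 tilt 0.25 t 16.55 op 0.0003 F [ 0.9  1.2 -1.2]
[-0.0118, -0.0015, 0.0053] [0.2, -0.2, 0.0]
[-0.0113, 0.0, 0.0075] [0.0, 0.0, 0.0]
[-0.0103, 0.0, 0.0086] [0.0, 0.0, 0.0]
[-0.0095, 0.0, 0.0096] [0.0, 0.0, 0.0]
[-0.0085, 0.0, 0.0105] [0.0, 0.0, 0.0]
[-0.0074, 0.0001, 0.0113] [0.0, 0.0, 0.0]
[-0.0062, 0.0, 0.012] [0.0, 0.0, 0.0]
[-0.005, 0.0, 0.0125] [0.0, 0.0, 0.0]
[-0.0037, 0.0, 0.013] [0.0, 0.0, 0.0]
[-0.0024, 0.0, 0.0133] [0.0, 0.0, 0.0]
end [0.5043 0.0019 0.0605] 0.046321529939966334
```

Request:
apply_moves --offset '[[-0.012, -0.001, 0.005], [-0.011, 0, 0.0075], [-0.0105, 0, 0.0085], [-0.0095, 0, 0.0095], [-0.0085, 0, 0.0105], [-0.0075, 0, 0.011], [-0.006, 0, 0.012], [0, 0, 0]]' --twist '[[0.2, -0.2, 0], [0, 0, 0], [0, 0, 0], [0, 0, 0], [0, 0, 0], [0, 0, 0], [0, 0, 0], [0, 0, 0]]' --hand '[255, 255, 255, 255, 255, 255, 255, 255]'

```text
clock: 17.55
ee_pos: [0.5043, 0.0074, 0.0949]
ee_rot: [0.0, 0.691, 0.723, -0.001]
contact_force: [0.2, 0.1, 0.2]
opening: 0.0007
```

```bash
python3 - <<'E'
from fx import *
print(np.round(loc(),4))
im,d=snapshot("side"); crop("side",im,250,175,60,60,7,"push2")
plan([(W(0,-.045,.065),.047,3),(W(0,-.045,.047),.047,2)])
E
```

```text
[ 0.0003 -0.0384  0.0949]
now [0.5045 0.0076 0.0953] psi 0.0462 tilt 0.13 t 17.6 op 0.0003 F [-0.4  0.2 -0.1]
[-0.0022, -0.0002, 0.0101] [0.0, 0.1, 0.0]
[-0.0022, -0.0001, 0.0101] [0.0, 0.0, 0.0]
[-0.0023, -0.0002, 0.0101] [0.0, 0.0, 0.0]
[0.0, 0.0, 0.009] [0.0, 0.0, 0.0]
[0.0, 0.0001, 0.009] [0.0, 0.0, 0.0]
end [0.5044 0.0008 0.047 ] 0.04621267745842694
```

View pics/push2.png

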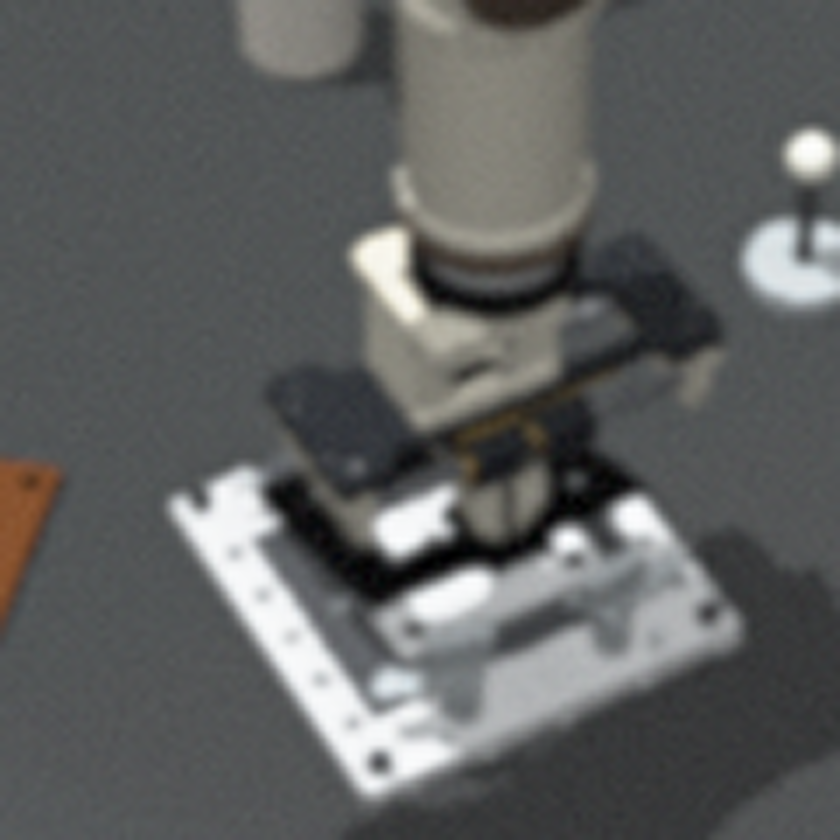

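The frame is at about 0.35 rad with the fingertips on its front bar. Pressing it down.

Request:
apply_moves --offset '[[-0.003, 0, 0.01], [-0.003, 0, 0.01], [-0.002, 0, 0.01], [0, 0, 0.009], [0, 0, 0.007], [0, 0, 0.003]]' --twist '[[0, 0, 0], [0, 0, 0], [0, 0, 0], [0, 0, 0], [0, 0, 0], [0, 0, 0]]' --hand '[255, 255, 255, 255, 255, 255]'

```text
clock: 18.35
ee_pos: [0.5063, -0.0017, 0.0462]
ee_rot: [0.001, 0.691, 0.723, -0.001]
contact_force: [-14.2, 0.7, 52.4]
opening: 0.0005
```

```bash
python3 - <<'E'
from fx import *
print(np.round(loc(),4)); plan([])
im,d=snapshot("side"); crop("side",im,250,175,60,60,7,"push3"); plan([])
E
```

```text
[ 0.0018 -0.0476  0.0462]
now [ 0.5063 -0.0017  0.0462] psi 0.0462 tilt 0.18 t 18.35 op 0.0005 F [-14.2   0.7  52.4]
end [ 0.5063 -0.0017  0.0462] 0.0461859246727828
now [ 0.5062 -0.0017  0.0465] psi 0.0462 tilt 0.17 t 18.4 op 0.0005 F [-9.5 -0.3 32.9]
end [ 0.5062 -0.0017  0.0465] 0.04615389412695634
```

View pics/push3.png

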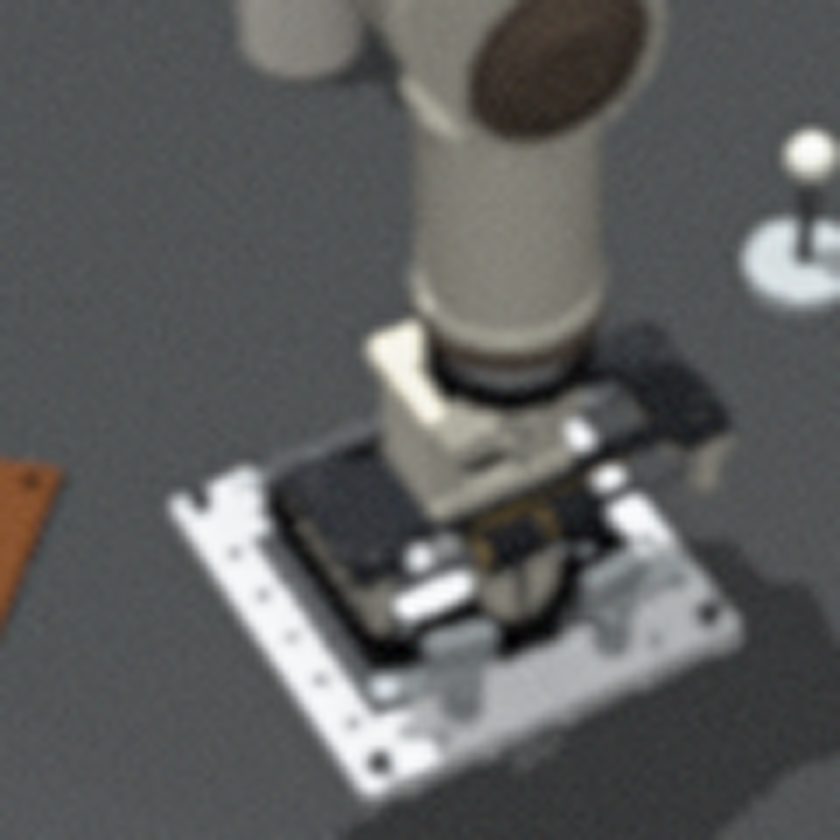

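The fingertips are at 38.5 mm, which matches the frame's top at 39 mm, so the frame is down. Now I retreat and go for the far button, with the jaws across its wing.

```bash
python3 - <<'E'
from fx import *
print(W(.04,-.078,0),W(-.04,-.078,0), get_obs()['qpos'])
plan([(W(0,-.048,.14),.047,3),(W(.04,-.078,.14),.047-np.pi/2,9)])
E
```

```text
[ 0.54582048 -0.03023456  0.        ] [ 0.46590882 -0.03399317  0.        ] [-0.11205329  0.49590198  0.0729615   2.05123305 -0.05688106  0.59525814
  0.04537568]
now [ 0.5062 -0.0017  0.0465] psi 0.0462 tilt 0.17 t 18.4 op 0.0005 F [-9.5 -0.3 32.9]
[-0.0002, -0.0005, -0.0312] [0.1, 0.2, 0.0]
[-0.0001, -0.0006, -0.0311] [0.0, 0.0, 0.0]
[-0.0001, -0.0006, -0.0312] [0.0, 0.0, 0.0]
[-0.0033, 0.0044, 0.0] [0.0, 0.0, 10.0]
[-0.0025, 0.005, 0.0] [0.0, 0.0, 10.0]
[-0.0016, 0.0053, 0.0] [-0.1, 0.0, 10.0]
[-0.0007, 0.0055, 0.0] [0.0, 0.0, 10.0]
[0.0003, 0.0056, 0.0] [0.0, 0.0, 10.0]
[0.0013, 0.0054, 0.0] [0.0, 0.0, 10.0]
[0.0022, 0.0051, 0.0] [0.0, 0.0, 10.0]
[0.003, 0.0047, 0.0] [0.0, 0.0, 10.0]
[0.0038, 0.004, 0.0] [0.0, -0.1, 10.0]
end [ 0.5458 -0.0302  0.14  ] -1.52464492717737
```

Request:
apply_moves --offset '[[0, 0, -0.02], [0, 0, -0.035], [0, 0, -0.04], [-0.003, 0.0045, 0], [-0.0025, 0.005, 0], [-0.0015, 0.0055, 0], [-0.0005, 0.0055, 0], [0.0005, 0.0055, 0], [0.0015, 0.0055, 0], [0.002, 0.005, 0], [0.003, 0.0045, 0], [0.004, 0.004, 0]]' --twist '[[0, 0, 0], [0, 0, 0], [0, 0, 0], [0, 0, 10], [0, 0, 10], [0, 0, 10], [0, 0, 10], [0, 0, 10], [0, 0, 10], [0, 0, 10], [0, 0, 10], [0, 0, 8]]' --hand '[255, 255, 255, 110, 110, 110, 110, 110, 110, 110, 110, 110]'

```text
clock: 19.9
ee_pos: [0.5461, -0.0279, 0.1406]
ee_rot: [0.001, 1.0, 0.017, -0.002]
contact_force: [0.7, 0.4, 0.5]
opening: 0.0519
```

```bash
python3 - <<'E'
from fx import *
im,d=snapshot("side"); crop("side",im,250,175,60,60,7,"b1_side"); 
im,d=snapshot("top"); crop("top",im,240,190,50,50,8,"b1_top"); 
print(np.round(loc(),4))
plan([(W(.04,-.078,.10),.047-np.pi/2,2),(W(.04,-.078,.059),.047-np.pi/2,4)])
E
```

```text
[ 0.0407 -0.076   0.1406]
now [ 0.5464 -0.0282  0.1406] psi -1.5335 tilt 0.22 t 20.0 op 0.0525 F [ 0.2 -0.1  0.3]
[-0.0003, 0.0009, 0.0203] [0.1, 0.2, -0.3]
[-0.0003, 0.001, 0.0203] [0.0, 0.0, -0.3]
[0.0, 0.0, 0.0103] [0.0, 0.0, 0.0]
[0.0, 0.0, 0.0102] [0.0, 0.0, 0.0]
[0.0, 0.0, 0.0103] [0.0, 0.0, 0.0]
[0.0, 0.0, 0.0102] [0.0, 0.0, 0.0]
end [ 0.5458 -0.0302  0.059 ] -1.5229916393016483
```

View pics/b1_side.png

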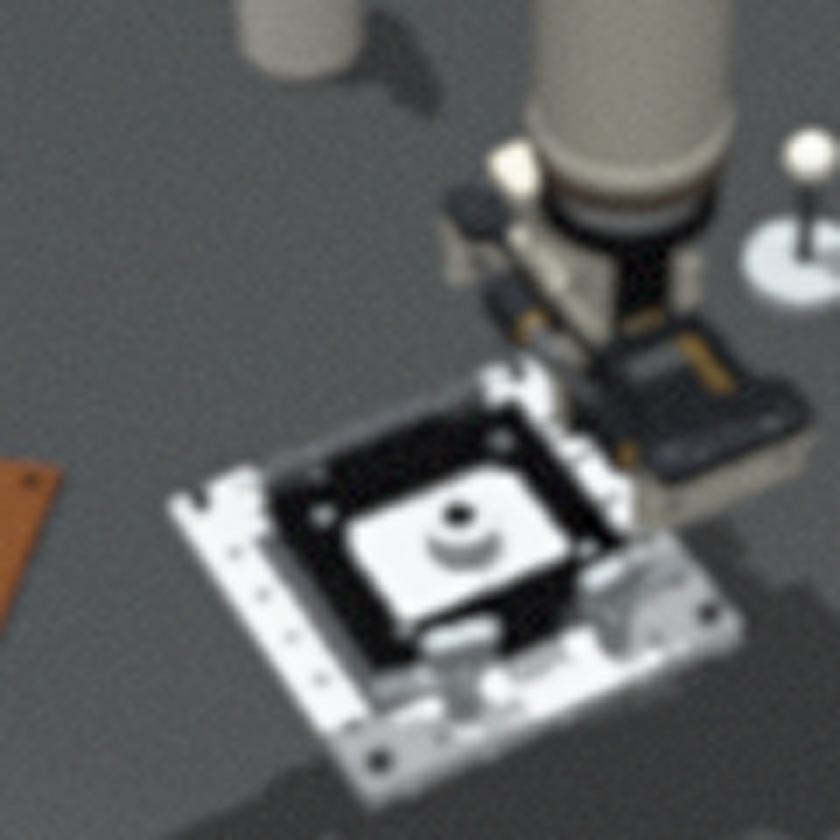

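View pics/b1_top.png

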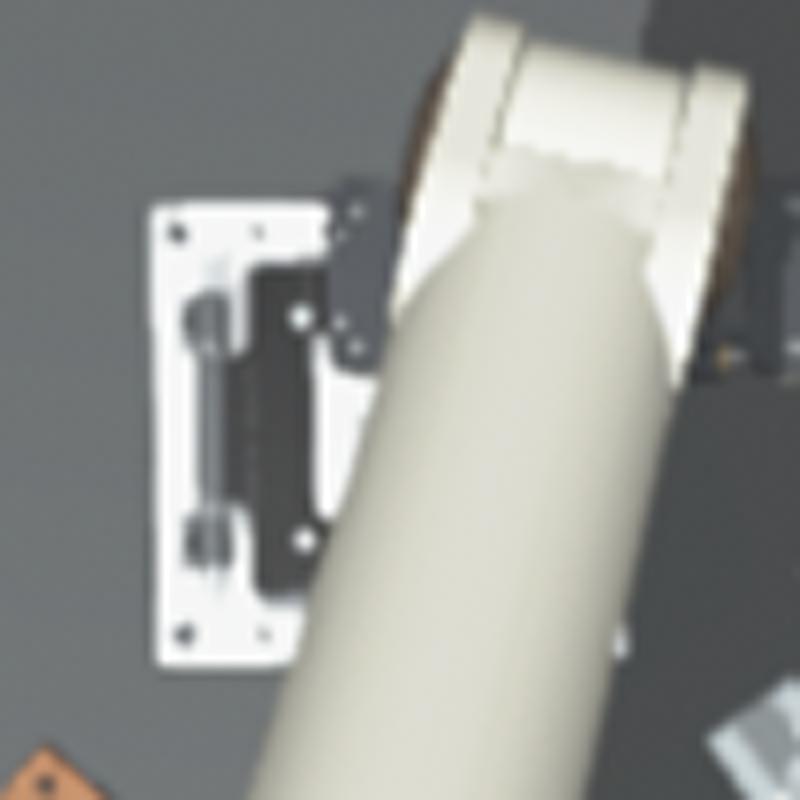

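The frame is down flat with the hub showing in its window. The far wing grip, at (617,565), is turned about +0.19. The near one, at (462,632), is also turned about +0.2. I align the jaws to the far wing and descend.

Request:
apply_moves --offset '[[0, 0.002, 0.012], [0, 0, 0.015], [0, 0, 0]]' --twist '[[0.1, 0.2, -6], [0, 0, -5.5], [0, 0, 0]]' --hand '[110, 110, 110]'

```text
clock: 20.38
ee_pos: [0.5455, -0.0293, 0.1122]
ee_rot: [0.0, 0.992, 0.127, -0.001]
contact_force: [1.3, 0.3, 0.1]
opening: 0.0522
```

```bash
python3 - <<'E'
from fx import *
print(np.round(loc(),4))
plan([(W(.04,-.078,.09),.047-np.pi/2+.19,2),(W(.04,-.078,.059),.047-np.pi/2+.19,3)])
E
```

```text
[ 0.0398 -0.077   0.1122]
now [ 0.5455 -0.0293  0.1122] psi -1.3167 tilt 0.06 t 20.38 op 0.0522 F [1.3 0.3 0.1]
[0.0, 0.0005, 0.0111] [0.0, 0.1, 0.5]
[0.0, 0.0005, 0.0111] [0.0, 0.0, 0.5]
[0.0, 0.0, 0.0103] [0.0, 0.0, 0.0]
[0.0, 0.0, 0.0103] [0.0, 0.0, 0.0]
[0.0, 0.0, 0.0104] [0.0, 0.0, 0.0]
end [ 0.5458 -0.0302  0.059 ] -1.334169834053138
```

Request:
apply_moves --offset '[[0, 0.001, 0.011], [0, 0, 0.011], [0, 0, 0.011], [0, 0, 0.01], [0, 0, 0.008], [0, 0, 0]]' --twist '[[0, 0, 0.8], [0, 0, 0], [0, 0, 0], [0, 0, 0], [0, 0, 0], [0, 0, 0]]' --hand '[110, 110, 110, 110, 110, 110]'

```text
clock: 21.12
ee_pos: [0.5459, -0.0301, 0.058]
ee_rot: [0.0, 0.993, 0.119, -0.0]
contact_force: [-0.2, -0.2, -0.4]
opening: 0.0524
```

```bash
python3 - <<'E'
from fx import *
print(np.round(loc(),4))
im,d=snapshot("side"); crop("side",im,265,185,45,45,8,"b2_side"); 
plan([(W(.04,-.078,.059),.047-np.pi/2+.19,1)])
E
```

```text
[ 0.0401 -0.0779  0.058 ]
now [ 0.5462 -0.0301  0.0584] psi -1.3327 tilt 0.01 t 21.18 op 0.0522 F [ 0.6 -0.7 -0.4]
[-0.0004, 0.0, -0.0006] [0.0, 0.0, 0.1]
end [ 0.5458 -0.0302  0.059 ] -1.3344614520806892
```

View pics/b2_side.png

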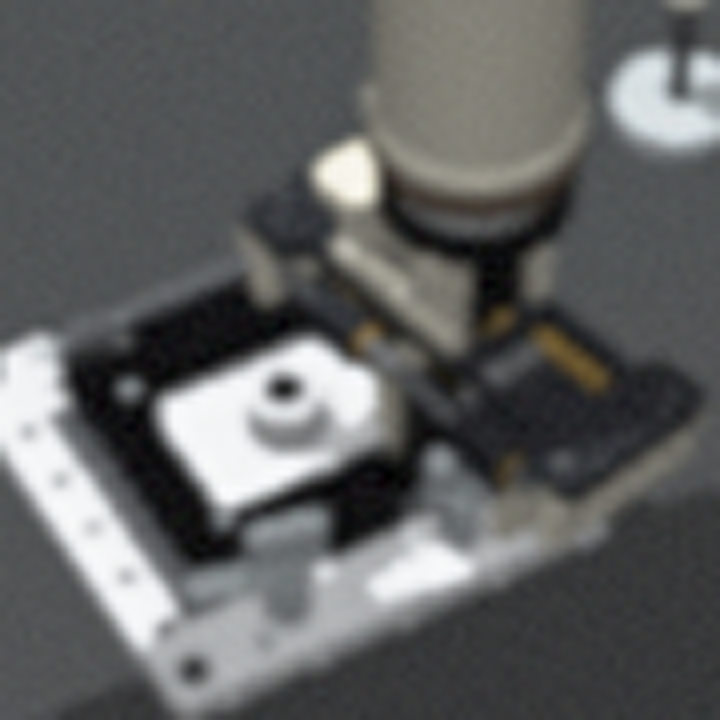

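The far button, at (450,490), stands between the two fingers at (395,410) and (525,510). Closing.

Request:
apply_moves --offset '[[0, 0, 0], [0, 0, 0], [0, 0, 0], [0, 0, 0], [0, 0, 0], [0, 0, 0], [0, 0, 0]]' --twist '[[0, 0, 0], [0, 0, 0], [0, 0, 0], [0, 0, 0], [0, 0, 0], [0, 0, 0], [0, 0, 0]]' --hand '[255, 255, 255, 255, 255, 255, 255]'

```text
clock: 22.05
ee_pos: [0.5467, -0.0284, 0.0596]
ee_rot: [-0.001, 0.993, 0.119, 0.001]
contact_force: [-0.3, 1.2, 0.6]
opening: 0.0098
```

```bash
python3 - <<'E'
from fx import *
print(np.round(loc(),4)); plan([]); print(np.round(get_obs()['moment'],2))
E
```

```text
[ 0.041  -0.0762  0.0596]
now [ 0.5467 -0.0284  0.0596] psi -1.3316 tilt 0.12 t 22.05 op 0.0098 F [-0.3  1.2  0.6]
end [ 0.5467 -0.0284  0.0596] -1.3315779514142263
[ 0.11  0.22 -0.03]
```

Request:
apply_moves --offset '[[0, 0, 0], [0, 0, 0], [0, 0, 0], [0, 0, 0], [0, 0, 0], [0, 0, 0]]' --twist '[[0, 0, -8], [0, 0, -10], [0, 0, -10], [0, 0, -10], [0, 0, -10], [0, 0, -10]]' --hand '[255, 255, 255, 255, 255, 255]'

```text
clock: 22.8
ee_pos: [0.5456, -0.0273, 0.0596]
ee_rot: [-0.001, 0.801, 0.599, 0.0]
contact_force: [-1.1, 1.2, -0.1]
opening: 0.0095
```

```bash
python3 - <<'E'
from fx import *
print(np.round(loc(),4)); plan([]); print(np.round(get_obs()['moment'],2))
E
```

```text
[ 0.04   -0.0751  0.0596]
now [ 0.5456 -0.0273  0.0596] psi -0.2872 tilt 0.16 t 22.8 op 0.0095 F [-1.1  1.2 -0.1]
end [ 0.5456 -0.0273  0.0596] -0.2871815973427318
[ 0.14  0.36 -0.1 ]
```

Request:
apply_moves --offset '[[0, 0, 0], [0, 0, 0], [0, 0, 0], [0, 0, 0]]' --twist '[[0, 0, -9], [0, 0, -8], [0, 0, -2], [0, 0, 0]]' --hand '[255, 255, 255, 255]'

```text
clock: 23.3
ee_pos: [0.5452, -0.0273, 0.0596]
ee_rot: [-0.002, 0.688, 0.726, 0.001]
contact_force: [-1.4, 1.5, 0.8]
opening: 0.0099
```

```bash
python3 - <<'E'
from fx import *
print(np.round(loc(),4)); plan([]); print(np.round(get_obs()['moment'],2))
im,d=snapshot("side"); crop("side",im,265,185,45,45,8,"b3_side"); 
E
```

```text
[ 0.0395 -0.075   0.0596]
now [ 0.5452 -0.0273  0.0596] psi 0.053 tilt 0.23 t 23.3 op 0.0099 F [-1.4  1.5  0.8]
end [ 0.5452 -0.0273  0.0596] 0.052969937336179274
[0.21 0.26 0.07]
```

View pics/b3_side.png

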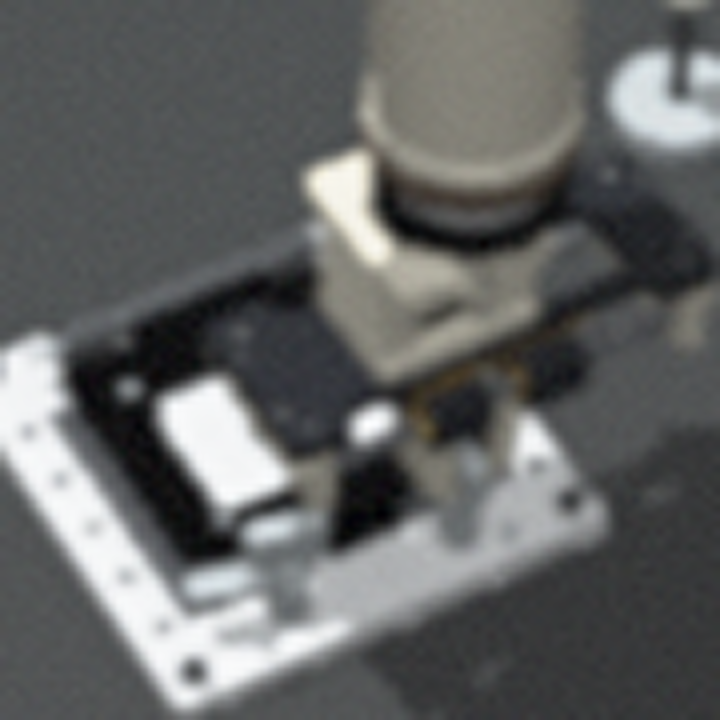

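Request:
apply_moves --offset '[[0, 0, 0], [0, 0, 0], [0, 0, 0], [0, 0, -0.02], [0, 0, -0.03], [0, 0, -0.03]]' --twist '[[0, 0, 0], [0, 0, 0], [0, 0, 0], [0, 0, 0], [0, 0, 0], [0, 0, 0]]' --hand '[110, 110, 110, 110, 110, 110]'

```text
clock: 24.1
ee_pos: [0.5435, -0.0292, 0.1387]
ee_rot: [-0.003, 0.69, 0.724, -0.002]
contact_force: [1.5, 0.2, -0.5]
opening: 0.0517
```

```bash
python3 - <<'E'
from fx import *
print(np.round(loc(),4))
plan([(W(-.0405,-.0765,.14),1.418,9)])
E
```

```text
[ 0.0377 -0.0768  0.1387]
now [ 0.5435 -0.0292  0.1387] psi 0.0484 tilt 0.42 t 24.1 op 0.0517 F [ 1.5  0.2 -0.5]
[0.0001, -0.0087, -0.0001] [-0.4, -0.1, -8.7]
[0.0014, -0.0086, -0.0001] [0.0, 0.0, -8.7]
[0.0026, -0.0083, -0.0001] [0.0, 0.0, -8.7]
[0.0039, -0.0078, -0.0002] [0.0, 0.0, -8.7]
[0.005, -0.0071, -0.0001] [0.0, 0.0, -8.7]
[0.006, -0.0063, -0.0002] [0.0, 0.0, -8.7]
[0.0069, -0.0053, -0.0001] [0.0, 0.0, -8.8]
[0.0076, -0.0042, -0.0002] [0.0, 0.0, -8.7]
[0.0081, -0.0029, -0.0001] [0.0, 0.0, -8.8]
end [ 0.4654 -0.0325  0.14  ] 1.418520097147732
```

Request:
apply_moves --offset '[[0, -0.0085, 0], [0.0015, -0.0085, 0], [0.0025, -0.0085, 0], [0.004, -0.008, 0], [0.005, -0.007, 0], [0.006, -0.0065, 0], [0.007, -0.0055, 0], [0.0075, -0.004, 0], [0.006, -0.002, 0], [0, 0, 0]]' --twist '[[-0.4, 0, -8.7], [0, 0, -8.7], [0, 0, -8.7], [0, 0, -8.7], [0, 0, -8.7], [0, 0, -8.7], [0, 0, -8.7], [0, 0, -8.7], [0, 0, -6.5], [0, 0, 0]]' --hand '[110, 110, 110, 110, 110, 110, 110, 110, 110, 110]'

```text
clock: 25.35
ee_pos: [0.4682, -0.0359, 0.1421]
ee_rot: [0.004, 0.078, 0.997, 0.0]
contact_force: [-0.1, -0.5, -1.1]
opening: 0.0521
```

```bash
python3 - <<'E'
from fx import *
print(np.round(loc(),4))
im,d=snapshot("side"); crop("side",im,265,185,45,45,8,"b4_side"); 
plan([(W(-.0405,-.0765,.10),1.418,2)])
E
```

```text
[-0.0378 -0.08    0.1421]
now [ 0.4686 -0.0359  0.1422] psi 1.4137 tilt 0.53 t 25.4 op 0.0519 F [ 0.9 -0.3  0.6]
[0.0021, 0.0014, 0.0211] [0.0, 0.5, -0.1]
[0.0018, 0.0014, 0.021] [0.0, 0.0, -0.1]
end [ 0.4654 -0.0325  0.1   ] 1.4171700753498744
```

View pics/b4_side.png

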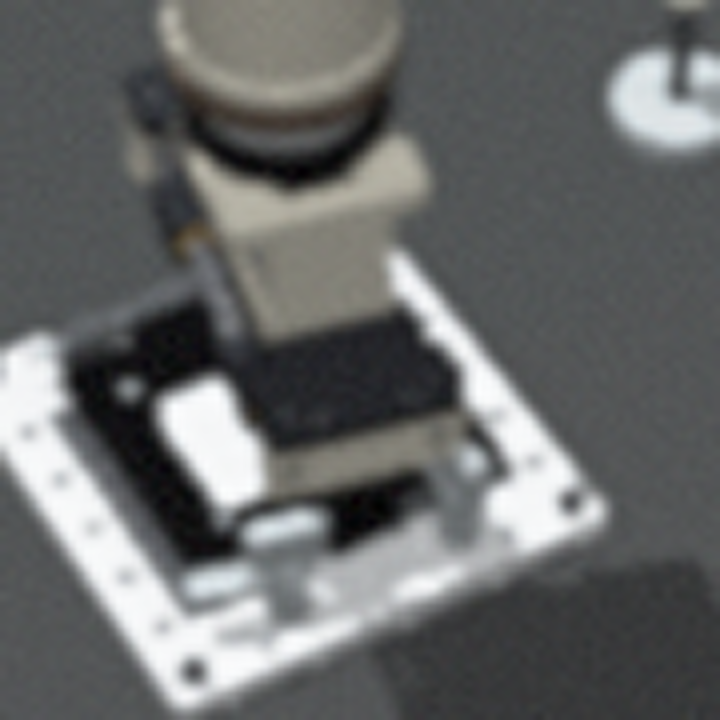

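Request:
apply_moves --offset '[[0.0035, 0.003, 0.015], [0, 0, 0.015], [0, 0, 0.012], [0, 0, 0]]' --twist '[[0, 0.5, -0.2], [0, 0, 0], [0, 0, 0], [0, 0, 0]]' --hand '[110, 110, 110, 110]'

```text
clock: 25.9
ee_pos: [0.4657, -0.0318, 0.0963]
ee_rot: [-0.001, 0.078, 0.997, 0.001]
contact_force: [-0.3, -0.1, -0.2]
opening: 0.0523
```

```bash
python3 - <<'E'
from fx import *
print(np.round(loc(),4))
plan([(W(-.0405,-.0765,.059),1.418,4)])
E
```

```text
[-0.0402 -0.0758  0.0963]
now [ 0.4657 -0.0318  0.0963] psi 1.4137 tilt 0.09 t 25.9 op 0.0523 F [-0.3 -0.1 -0.2]
[0.0, -0.0002, 0.0093] [0.1, -0.1, -0.1]
[0.0001, -0.0002, 0.0093] [0.0, 0.0, 0.0]
[0.0001, -0.0002, 0.0093] [0.0, 0.0, -0.1]
[0.0, -0.0001, 0.0094] [0.0, 0.0, 0.0]
end [ 0.4653 -0.0325  0.059 ] 1.417192430631233
```

Request:
apply_moves --offset '[[0, -0.0005, 0.009], [0, 0, 0.0095], [0, 0, 0.0095], [0, 0, 0.0075], [0, 0, 0], [0, 0, 0], [0, 0, 0], [0, 0, 0], [0, 0, 0], [0, 0, 0], [0, 0, 0], [0, 0, 0]]' --twist '[[0, 0, 0], [0, 0, 0], [0, 0, 0], [0, 0, 0], [0, 0, 0], [0, 0, 0], [0, 0, 0], [0, 0, 0], [0, 0, 0], [0, 0, 0], [0, 0, 0], [0, 0, 0]]' --hand '[110, 110, 110, 110, 110, 255, 255, 255, 255, 255, 255, 255]'

```text
clock: 27.4
ee_pos: [0.4667, -0.0327, 0.0592]
ee_rot: [0.001, 0.079, 0.997, 0.0]
contact_force: [-0.2, 0.9, -0.3]
opening: 0.0099
```

```bash
python3 - <<'E'
from fx import *
print(np.round(loc(),4)); plan([])
im,d=snapshot("side"); crop("side",im,265,185,45,45,8,"b5_side"); 
E
```

```text
[-0.0392 -0.0767  0.0592]
now [ 0.4667 -0.0327  0.0592] psi 1.4132 tilt 0.07 t 27.4 op 0.0099 F [-0.2  0.9 -0.3]
end [ 0.4667 -0.0327  0.0592] 1.4131706814200962
```

View pics/b5_side.png

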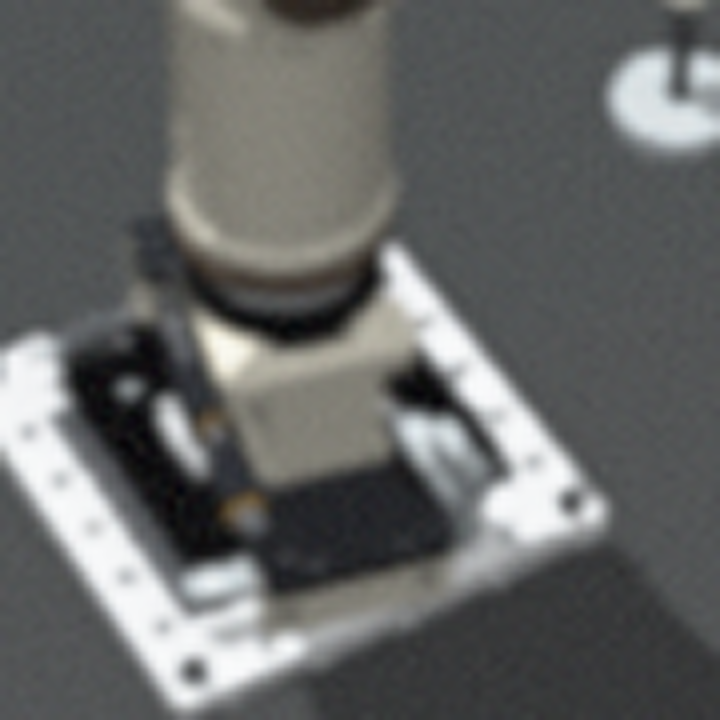

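The wing is gripped, opening 9.9 mm. Turning it clockwise.

Request:
apply_moves --offset '[[0, 0, 0], [0, 0, 0], [0, 0, 0], [0, 0, 0], [0, 0, 0], [0, 0, 0]]' --twist '[[0, 0, 8], [0, 0, 10], [0, 0, 10], [0, 0, 10], [0, 0, 10], [0, 0, 10]]' --hand '[255, 255, 255, 255, 255, 255]'

```text
clock: 28.2
ee_pos: [0.4658, -0.0338, 0.0591]
ee_rot: [-0.0, 0.566, 0.825, -0.0]
contact_force: [-0.7, -0.8, 1.0]
opening: 0.0099
```

```bash
python3 - <<'E'
from fx import *
print(np.round(loc(),4)); plan([])
E
```

```text
[-0.0401 -0.0778  0.0591]
now [ 0.4658 -0.0338  0.0591] psi 0.3682 tilt 0.03 t 28.2 op 0.0099 F [-0.7 -0.8  1. ]
end [ 0.4658 -0.0338  0.0591] 0.3681851301065432
```

Request:
apply_moves --offset '[[0, 0, 0], [0, 0, 0], [0, 0, 0], [0, 0, 0]]' --twist '[[0, 0, 9], [0, 0, 8], [0, 0, 1.5], [0, 0, 0]]' --hand '[255, 255, 255, 255]'

```text
clock: 28.7
ee_pos: [0.4654, -0.0339, 0.0592]
ee_rot: [-0.0, 0.694, 0.72, -0.001]
contact_force: [-0.9, -0.1, 0.8]
opening: 0.0095
```

```bash
python3 - <<'E'
from fx import *
print(np.round(loc(),4)); plan([])
E
```

```text
[-0.0405 -0.0779  0.0592]
now [ 0.4654 -0.0339  0.0592] psi 0.0371 tilt 0.09 t 28.7 op 0.0095 F [-0.9 -0.1  0.8]
end [ 0.4654 -0.0339  0.0592] 0.03707676259036363
```

Request:
apply_moves --offset '[[0, 0, 0], [0, 0, 0], [0, 0, 0], [0, 0, -0.02], [0, 0, -0.035], [0, 0, -0.04], [0, 0, -0.045], [0, 0, -0.045], [0, 0, -0.045], [0, 0, -0.02]]' --twist '[[0, 0, 0], [0, 0, 0], [0, 0, 0], [0, 0, 0], [0, 0, 0], [0, 0, 0], [0, 0, 0], [0, 0, 0], [0, 0, 0], [0, 0, 0]]' --hand '[110, 110, 110, 110, 110, 110, 110, 110, 110, 110]'

```text
clock: 29.95
ee_pos: [0.4641, -0.0335, 0.3154]
ee_rot: [-0.002, 0.692, 0.722, -0.002]
contact_force: [-0.2, 0.5, -0.3]
opening: 0.0523
```

Request:
apply_moves --offset '[[0.03, 0, 0], [0.045, 0, 0], [0.045, 0, 0], [0.045, 0, 0], [0.045, 0, 0], [0.045, 0, 0], [0.03, 0, 0], [0, 0, 0], [0, 0, 0]]' --twist '[[0, 0, 0], [0, 0, 0], [0, 0, 0], [0, 0, 0], [0, 0, 0], [0, 0, 0], [0, 0, 0], [0, 0, 0], [0, 0, 0]]' --hand '[110, 110, 110, 110, 110, 110, 110, 110, 110]'

```text
clock: 31.08
ee_pos: [0.4528, 0.258, 0.3183]
ee_rot: [0.0, 0.692, 0.721, 0.0]
contact_force: [0.1, -0.2, 0.8]
opening: 0.052
```

```bash
python3 - <<'E' 2>/dev/null
from fx import *
print(np.round(loc(),4)); plan([])
im,d=snapshot("side"); crop("side",im,255,185,50,50,8,"f_side"); cv2.imwrite("pics/f_side_full.png",im); np.save("pics/f_side.npy",d)
im,d=snapshot("top"); crop("top",im,240,190,50,50,8,"f_top"); cv2.imwrite("pics/f_top_full.png",im); np.save("pics/f_top.npy",d)
for n in("top","side"):
  for m in "button_far_grip button_near_grip frame_tab flange setting_ring ball_stand v_block brass_stack driver cleaner".split():
    r=landmark_of(n,m); print(n,m,[(round(x['score'],2),np.round(x['xyz'],3).tolist()) for x in r[:1]])
E
```

```text
[-0.0394  0.2143  0.3183]
now [0.4528 0.258  0.3183] psi 0.041 tilt 0.06 t 31.07 op 0.052 F [ 0.1 -0.2  0.8]
end [0.4528 0.258  0.3183] 0.04097193554309195
top button_far_grip [(0.49, [0.544, -0.031, 0.068])]
top button_near_grip [(0.53, [0.462, -0.026, 0.075])]
top frame_tab [(0.72, [0.507, -0.021, 0.039])]
top flange [(0.58, [0.586, -0.3, -0.002])]
top setting_ring [(0.76, [0.748, -0.073, 0.001])]
top ball_stand [(0.8, [0.754, 0.155, 0.001])]
top v_block [(0.52, [0.361, -0.124, -0.001])]
top brass_stack [(0.62, [0.758, -0.216, -0.0])]
top driver [(0.68, [0.602, -0.468, -0.002])]
top cleaner []
side button_far_grip [(0.65, [0.542, -0.028, 0.069])]
side button_near_grip [(0.45, [0.467, -0.03, 0.072])]
side frame_tab [(0.63, [0.506, -0.021, 0.039])]
side flange [(0.71, [0.586, -0.298, 0.001])]
side setting_ring [(0.77, [0.751, -0.075, 0.0])]
side ball_stand [(0.62, [0.756, 0.155, -0.003])]
side v_block [(0.71, [0.365, -0.119, 0.004])]
side brass_stack [(0.86, [0.764, -0.216, -0.0])]
side driver [(0.69, [0.504, 0.041, 0.021])]
side cleaner [(0.71, [0.6, 0.44, -0.001])]
```

View pics/f_side.png

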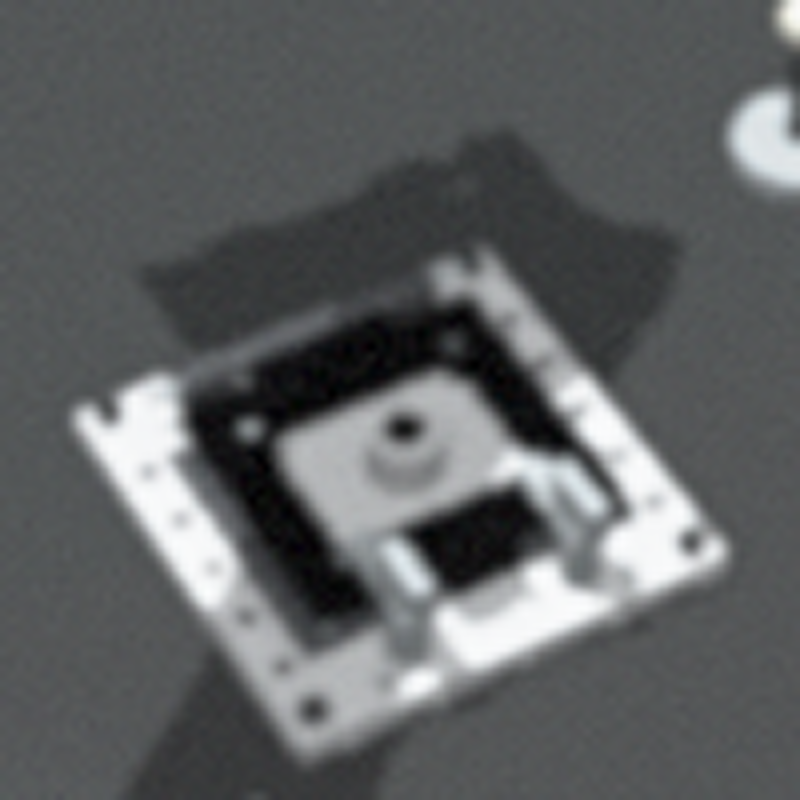

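View pics/f_top.png

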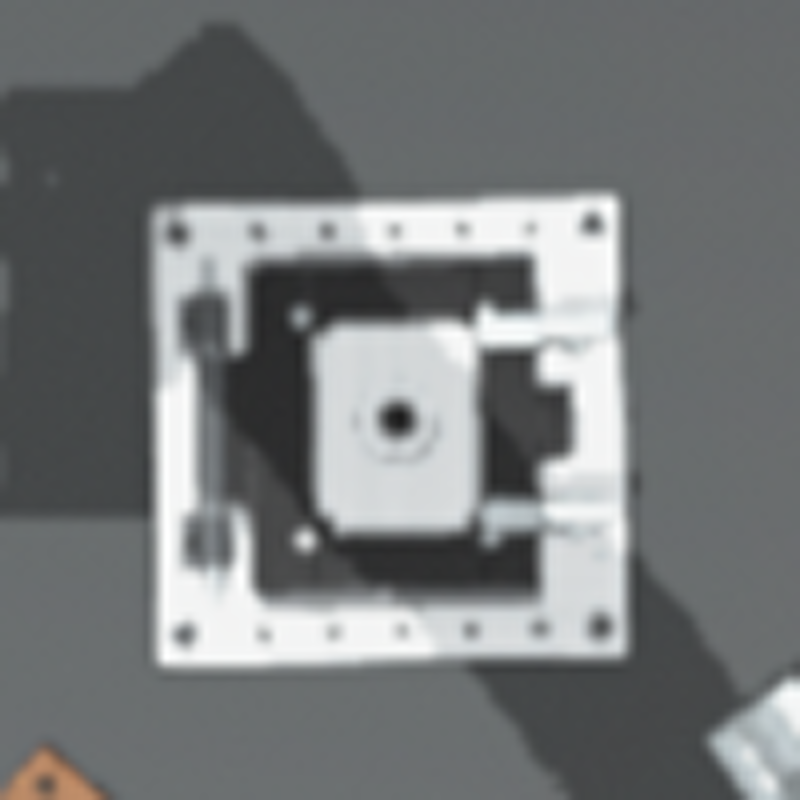

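Both arms lie square across the frame's edge, at top crop (480–610, 325) and (485–610, 515). The tab height reads 0.039 m and the bystanders are where they started. Handing in.

```bash
python3 - <<'E'
from workcell import *
print(close_job())
E
```

```text
the job is handed in; nothing more can be done
None
```

I put the aluminium cover in the nest, swung the hold-down frame fully down over it, and turned both turnbuttons square across its edge. I handed the job in at about 32 s of the 72 s. No verdict was reported.

**Cover:** I gripped it by the hub and pressed it lightly onto the nest before letting go, so it was not dropped. It touched down at the expected height, 20 mm. Afterwards it measured within 1.5 mm of the nest centre in the top camera and 2.5 mm in the side camera, and square within 0.01 rad. I could not remeasure its outline once the frame was down, but the hub showed in the window as it should.

**Frame:** The fingertips pressing it down stopped at 38.5 mm against the 39 mm expected, and both cameras then put the tab at 39 mm.

**Buttons:** The gripper's own angle puts both at about 1.57–1.58 rad, and both arms look square over the frame in the last pictures.

**Other things:** The last checks found every bystander where it started. Two readings failed: the top camera missed the cleaner, and the side camera reported the driver at the nest, which is false. The other camera had each of those in its starting place.

**Disagreement:** The two cameras differ by 2–3 mm along x. I allowed for this by measuring cover and fixture in the same camera and comparing with the arm's own position.

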